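Take the meter out of its foam insert and turn it screen up

TASK

Take the box-shaped meter out of its foam insert: it is held by a lip at one end, so lift its free end first and draw it out from under the lip. Turn the meter over and lay it flat, screen up, in the middle of the cork pad with its long side along the pad's long side, then let go. Handle it gently, without dropping it or letting it topple over, and leave the piston standing behind the work where it is.

Things in the scene. Friction and masses are not known exactly. Their poses are not given: they have to be found in the camera images.
- meter: Aluminium box-shaped meter, 50 (x) x 104 (y) x 42 (z) mm, 0.2 to 0.45 kg. Origin at its centre. z points out of its back (grey battery door); the screen, with three round buttons, looks along -z. At the start it lies back up, screen down in the insert, +y end under the lip, -y end (brass socket) free. It stands steadily on either end.
- meter_lip_end (a point): Centre of the meter's +y end face, the one that starts under the lip (52 mm along y from the meter's origin).
- case: Hard foam insert fixed to the bench, x -49 to 49, y -73 to 85 mm, long axis y; origin on the bench surface, z up. The meter lies in it with parallel axes, centre at (0, 0, 29) mm, back at z = 50, on an 8 mm thick base. Foam side walls, z 8 to 36, |x| 26.5 to 46, y -8 to 63 mm, leave 1.5 mm beside the meter. From y = -73 to -8 mm there is only the base and sill.
- case_lip_seat (a point): Point in the insert where the centre of the meter's lip end lies when it is stowed: (0, 52, 29) mm in the case frame.
- pad: Cork pad fixed to the bench, 130 (x) x 190 (y) x 5 (z) mm, long side along its y. Origin at the centre of its underside on the bench; its top is 5 mm above the origin.
- piston: Bystander: grey piston standing on the bench behind the work, 66 x 63 mm, 54 mm high, origin at the centre of its underside. Leave it alone.
- case_lip (a point): Middle of the lower front edge of the black retaining lip, (0, 45, 52) mm in the case frame. The lip (z 52 to 58, y 45 to 85, |x| up to 46 mm) overhangs the meter's +y end by 7 mm, 2 mm above it; beneath it an end stop at y = 54 (z 8 to 20) and an end wall at y = 67 mm.
- case_sill (a point): Middle of the top of the low sill, (0, -58, 18) mm in the case frame, that stops the meter from sliding out level: 36 mm wide in x, y -62 to -54, 10 mm above the base, 2 mm from the meter's free end. Fingers pass on either side of it to reach both sides of the meter's free end.
Mind the look-alikes: they are no part of the job. There is more than one size of the meter; the job needs the larger.

How it is judged:
On the way:
1. The meter's free end is lifted first, while its other end is still under the lip (angle between meter's own z axis and vertical above 0.08 rad and distance between meter_lip_end and case_lip_seat below 0.025 m), for 0.05 s.
At the end, for the whole second after the job is handed in: The meter lies flat (within 0.1 rad) on the cork pad, screen up, its centre within 35 mm of the pad's centre, its long side within 0.3 rad of the pad's long side (either way round), released and at rest (angle between meter's own z axis and vertical above 3.04 rad and horizontal distance between meter and pad below 0.035 m and z of meter in the frame of pad between 0.022 and 0.03 m and angle between the y axis of meter and the y axis of pad, either way round below 0.3 rad and linear speed of meter below 0.02 m/s and angular speed of meter below 0.1 rad/s); the robot touches nothing.
It fails at once if the meter is dropped or topples (turns faster than 7 rad/s or moves faster than 1.2 m/s) (angular speed of meter above 7 rad/s or linear speed of meter above 1.2 m/s).
It fails at once if the piston is moved by more than 20 mm (distance of piston from where it was at the start of the episode above 0.02 m).
It also fails if it takes over 51 s, if anything falls off the work surface, if the arm or the gripper's body presses on something with over 40 N, if the wrist force passes 120 N, or if a joint passes its speed limit or range.

ROBOT

A 7-joint arm with a two-finger parallel gripper is mounted at the origin on a cart in front of the work surface, level with it; the furniture and walls round the work are solid. World frame = base frame: x ahead of the robot, y to its left, z up, the work surface at z = 0. Lengths are in m, angles in rad, forces in N, time in s.
With the tool pointing down it reaches from about 0.4 to 0.85 m from the base axis. Payload 10.4 kg.
Tool frame: the origin (TCP) lies on the front face of the gripper's body, between the roots of the fingers; the fingertips stand 70 mm ahead of it and the grasp point (between the pads) lies 51 mm ahead of it (grasp_offset is the distance from the TCP to the grasp point, in m); z points along the fingers, y is the direction in which the jaws open and shut (so a half turn about z gives the same grasp; the last joint's range is limited). The gripper opens to 87 mm and grips with 3 to 60 N. Pads are 19 mm wide; open, the fingers measure 117 mm over their backs; the gripper's body (75 mm by 190 mm) begins 51 mm behind the grasp point.
Start: joints at [1.089, 0.332, -0.065, 1.46, 0.022, 1.35, -0.088], TCP at [0.277, -0.56, 0.292] pointing down, gripper open.
Joint ranges: [-2.6, 2.6], [-0.5, 2.12], [-1.47, 1.34], [0.16, 2.42], [-1.27, 4.41], [0.06, 2.06], [-2.6, 2.6]. Speed limits (rad/s): [2.22, 2.22, 2.79, 2.79, 3.14, 3.14, 3.14].

INTERFACE

Orientations are given as a unit quaternion [x, y, z, w].
In Python, from bench import * gives the robot as it stands. The module is installed in compiled form; this text tells all that it offers.
- The arm moves only by the tool arm_command, never from a script. Its argument "commands" is a list of rows, each a list of 3 entries, a list of its own where there are three numbers: the opening in per cent of the stroke, from 0 (shut) to 100 (fully open), then the shift along the tool's x, y, z in m, then the turn, a rotation vector about the tool's x, y, z in rad. A call has exactly 10 rows; each row is the pose to reach, as a shift and turn from the pose commanded when the call began, along the tool's axes at that moment; what a row does not reach only later rows make up. A row lasts 1/12 s, in which the tool goes at most 41.7 mm and 7.16 degrees, less where a joint would pass 70% of its speed; a pose out of reach is approached as far as the arm can. A call with a gripper value outside its range is refused whole. The fingers move at their own pace and stop on an object; "squeeze" is the grip in N (left out, the last holds). Time passes only in rows, so rows that repeat a pose let the fingers close, or fill a call up. It gives the time, the measured TCP pose, the force and the opening at its end, in the units of the state.
- read_state(): the state, without advancing time (a new reading comes with each control period).
- camera(name): name is "scene" or "side" or "wrist"; returns a dict with "pixels" (384x512x3 uint8, red, green, blue), "fx", "fy", "cx", "cy" (pixels), "dist_coeffs" ([k1, k2, p1, p2, k3] as OpenCV has them; the pictures are not rectified), "rvec" (rotation vector, rad) and "tvec" (3), from world to camera coordinates, as OpenCV has them; the wrist camera has in their place "mount" (4x4, takes a point from camera to tool coordinates, whose origin is the TCP and whose axes are the flange's). Camera axes: x right, y down, z forward; pixel columns grow to the right and rows downward; lengths in m; the calibration is good to about 2 mm. A picture is of the moment at which its call begins: read the wrist's pose just before it. There is no depth.
- close_job(): hands the job in, once; it reports no verdict.
The state is a dict: "time": time; "joint_positions": joint angles; "joint_vel": joint speeds; "joint_torque": joint torques, N m; "ee_pos": TCP position; "eef_rot": TCP orientation; "ft_force": force on the tool from outside, world axes, zero at the start; "torque": the same for the moment, N m; "width": finger opening in m.
Only numpy, scipy, OpenCV 4.12 (cv2) and the standard library are available. Lean on these libraries where they do the work, as an engineer would, in place of code of your own. Each camera call takes 0.05 s, during which the arm holds its last target.

## Working session

There is one attempt and no reset: what is moved stays moved. The work goes in short steps, Python scripts to look and compute and a tool call to move; the robot and the scene stay as the last step left them, time stands still between calls to the robot, and variables do not carry over. Pictures are saved under pics/ and viewed, and the job is handed in when it is done.

Besides the shell and the picture viewer there is one more tool, called after "Call:" in YAML: its name, and indented under it one key for each argument. arm_command: Moves the arm, as the interface text tells. Its arguments: {"type":"object","properties":{"commands":{"type":"array","items":{"type":"array"}},"squeeze":{"type":"number"}},"required":["commands"]}

```bash
mkdir -p pics
cat > h.py <<'E'
import numpy as np,cv2
from bench import *
from scipy.spatial.transform import Rotation as R
def K(c): return np.array([[c['fx'],0,c['cx']],[0,c['fy'],c['cy']],[0,0,1]])
def ext(c,st=None):
    if 'rvec' in c and c.get('rvec') is not None:
        Rm=cv2.Rodrigues(np.array(c['rvec'],float))[0]; t=np.array(c['tvec'],float).ravel()
        return Rm.T, -Rm.T@t
    T=np.eye(4);T[:3,:3]=R.from_quat(st['eef_rot']).as_matrix();T[:3,3]=st['ee_pos']
    M=T@np.array(c['mount']);return M[:3,:3],M[:3,3]
def ray(c,uv,st=None):
    p=cv2.undistortPoints(np.array(uv,float).reshape(-1,1,2),K(c),np.array(c['dist_coeffs'],float)).reshape(-1,2)
    Rc,o=ext(c,st);d=np.c_[p,np.ones(len(p))]@Rc.T
    return o,d
def onplane(c,uv,z,st=None):
    o,d=ray(c,uv,st);z=np.broadcast_to(z,(len(d),));return o+d*((z-o[2])/d[:,2])[:,None]
def proj(c,P,st=None):
    Rc,o=ext(c,st);rv=cv2.Rodrigues(Rc.T)[0];return cv2.projectPoints(np.array(P,float).reshape(-1,1,3),rv,-Rc.T@o,K(c),np.array(c['dist_coeffs'],float))[0].reshape(-1,2)
def snap(name,fn):
    st=read_state();c=camera(name)
    cv2.imwrite('pics/'+fn+'.png',c['pixels'][:,:,::-1])
    import pickle;pickle.dump((st,c),open(fn+'.pkl','wb'));return st,c
def load(fn):
    import pickle;return pickle.load(open(fn+'.pkl','rb'))
E
python3 - <<'E'
from h import *
for n in ['scene','side','wrist']:
    s,c=snap(n,n+'0'); print(n,c['fx'],ext(c,s)[1], ext(c,s)[0][:,2])
print(s)
E
```

```text
scene 379.94708691373125 [0.08542159 0.18597772 0.69546274] [ 0.52820368 -0.43631524 -0.72844346]
side 389.8043271301383 [0.26658663 0.4079214  0.63588196] [ 0.28459447 -0.69333193 -0.6620399 ]
wrist 312.38361614943665 [ 0.34802266 -0.52535421  0.38295411] [-0.26010024 -0.12598112 -0.95732785]
{'time': 0.1, 'joint_positions': array([ 1.08942798,  0.33281181, -0.06474215,  1.46087182,  0.02158064,
        1.34990834, -0.08848826]), 'joint_vel': array([-7.29252624e-04, -2.83473513e-03, -2.56807246e-04, -2.57981929e-05,
       -7.80168676e-04,  8.57242896e-04,  1.36597698e-03]), 'joint_torque': array([ 2.04122545e-03, -6.24541283e+01,  2.49492220e-02, -3.90720999e+01,
       -6.13580877e-02,  3.65011103e-02,  9.07065919e-05]), 'ee_pos': array([ 0.2766855 , -0.56012088,  0.29152467]), 'eef_rot': array([ 9.73798796e-01,  2.27410376e-01, -1.61595966e-04, -6.32057165e-04]), 'ft_force': array([ 0.55966437,  0.30015193, -0.20095508]), 'torque': array([ 0.01185577,  0.00968139, -0.02608065]), 'width': 0.08701379166373321}
```

View pics/scene0.png

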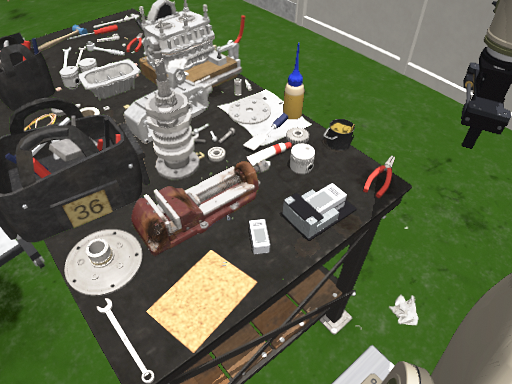

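View pics/side0.png

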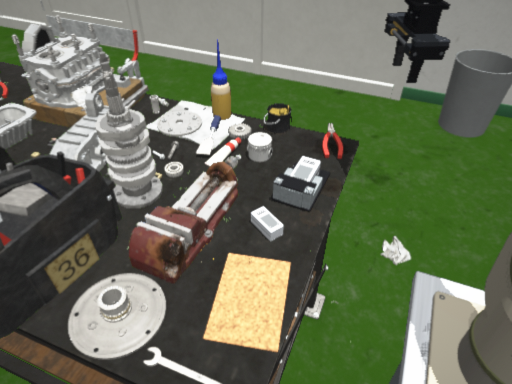

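View pics/wrist0.png

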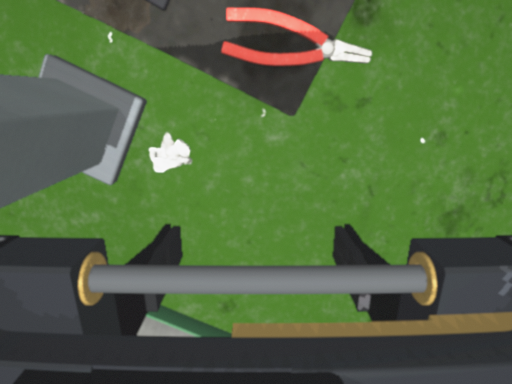

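Candidates for the meter are the one in the grey insert (scene ~(325,200), side ~(303,172)) and a loose small box (scene (260,236), side (267,222)). The one in the insert with the black lip fits. The piston is at scene (303,158). I'll confirm with enlarged crops.

Run:
```python
from h import *
a=load('scene0')[1]['pixels'][165:260,230:370,::-1];b=load('side0')[1]['pixels'][140:245,240:350,::-1]
a=cv2.resize(a,None,fx=5.6,fy=5.6,interpolation=cv2.INTER_CUBIC);b=cv2.resize(b,None,fx=5.6,fy=5.6,interpolation=cv2.INTER_CUBIC)
cv2.imwrite('pics/cs.png',a);cv2.imwrite('pics/cd.png',b)
```

```text
(no output)
```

View pics/cs.png

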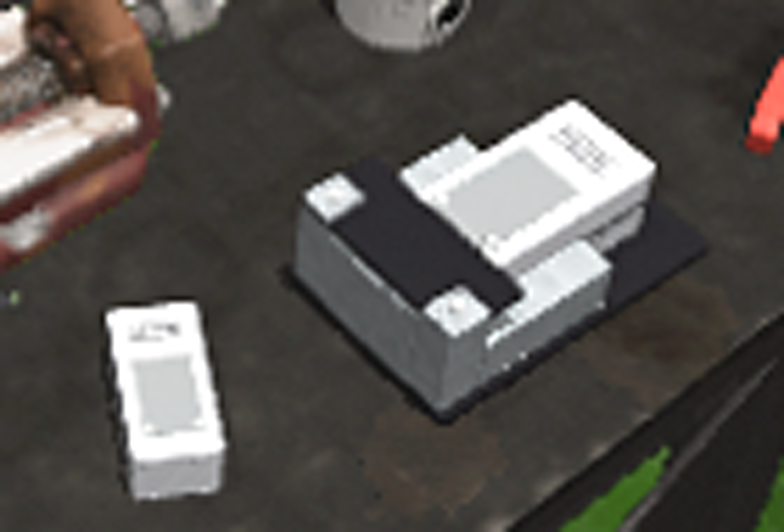

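View pics/cd.png

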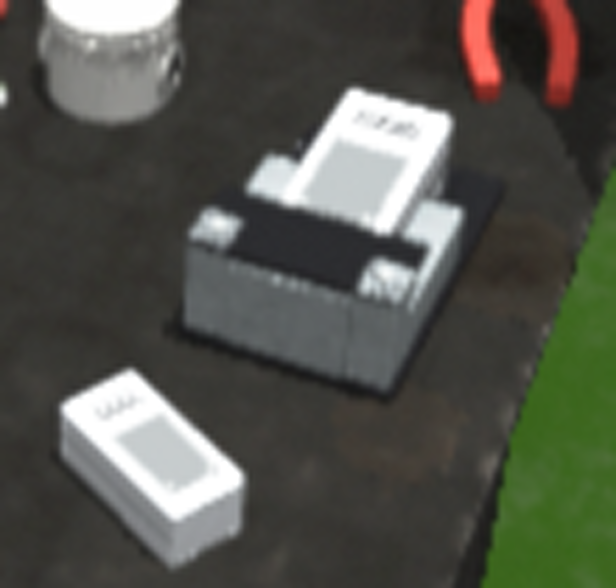

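Run:
```python
from h import *
for n,off,pts in [('scene0',(230,165),dict(mt=[(572,98),(655,167)],base=[(285,272),(440,420),(707,243)])),('side0',(240,140),dict(mt=[(350,88),(452,115)],base=[(170,335),(393,393),(505,185)]))]:
    st,c=load(n)
    f=lambda q:np.array(q)/5.6+np.array(off)
    print(n,'meter z50',onplane(c,f(pts['mt']),.05).round(4).tolist())
    print('base z4',onplane(c,f(pts['base']),.004).round(4).tolist())
    hsv=cv2.cvtColor(c['pixels'],cv2.COLOR_RGB2HSV)
    m=cv2.inRange(hsv,(8,70,150),(28,200,255));m=cv2.morphologyEx(m,cv2.MORPH_OPEN,np.ones((3,3)));m=cv2.morphologyEx(m,cv2.MORPH_CLOSE,np.ones((7,7)))
    cs=max(cv2.findContours(m,0,2)[0],key=cv2.contourArea)
    P=onplane(c,cs.reshape(-1,2).astype(float),.005)[:,:2].astype(np.float32)
    print('pad',cv2.minAreaRect(P),cv2.boxPoints(cv2.minAreaRect(P)).round(3).tolist())
    # piston approx
p=[(303,172)];print('piston base',onplane(load('scene0')[1],p,0.0),onplane(load('side0')[1],[(260,159)],0))
```

```text
scene0 meter z50 [[0.4572, -0.3721, 0.05], [0.4074, -0.3689, 0.05]]
base z4 [[0.4903, -0.2388, 0.004], [0.3934, -0.2347, 0.004], [0.386, -0.3916, 0.004]]
pad ((0.4287993907928467, 0.02885487675666809), (0.13090388476848602, 0.1898893415927887), 12.199573516845703) [[0.3449999988079071, 0.1080000028014183], [0.38499999046325684, -0.07800000160932541], [0.5130000114440918, -0.05000000074505806], [0.4729999899864197, 0.13500000536441803]]
side0 meter z50 [[0.4603, -0.376, 0.05], [0.4124, -0.3743, 0.05]]
base z4 [[0.4931, -0.2379, 0.004], [0.3953, -0.2407, 0.004], [0.3869, -0.3932, 0.004]]
pad ((0.43276911973953247, 0.02695624530315399), (0.13049164414405823, 0.1923132687807083), 12.243289947509766) [[0.3490000069141388, 0.10700000077486038], [0.3889999985694885, -0.08100000023841858], [0.5170000195503235, -0.05299999937415123], [0.47600001096725464, 0.13500000536441803]]
piston base [[ 0.56199322 -0.38417171  0.        ]] [[ 0.57876167 -0.38364093  0.        ]]
```

The enlarged crops confirm it: the large meter is in the insert under the black lip, with its free end towards world −y. The small box is the loose look-alike. Case is at about (0.438,-0.322), yaw −2.6°; pad is at about (0.431,0.028), yaw 12.2°. I'll plan the approach to the pre-grasp pose.

```bash
cat >> h.py <<'E'
def frame(yaw,tilt):
    "jaw along local x of yaw frame; tilt>0: tool points down and to local +y"
    x=np.array([np.cos(yaw),np.sin(yaw),0]);y=np.array([-np.sin(yaw),np.cos(yaw),0])
    z=-np.cos(tilt)*np.array([0,0,1])+np.sin(tilt)*y
    return np.c_[np.cross(x,z),x,z]
def delta(pos,Rm,st=None,p0=None,R0=None):
    st=st or read_state()
    R0=R.from_quat(st['eef_rot']).as_matrix() if R0 is None else R0
    p0=np.array(st['ee_pos']) if p0 is None else p0
    s=R0.T@(np.array(pos)-p0); r=R.from_matrix(R0.T@Rm).as_rotvec()
    return s,r
def grasp_tcp(g,Rm,back=0): return np.array(g)-(0.051+back)*Rm[:,2]
CY=np.radians(-2.6);CO=np.array([.438,-.322,0])
def case(p): 
    c,s=np.cos(CY),np.sin(CY);return CO+np.array([c*p[0]-s*p[1],s*p[0]+c*p[1],p[2]])
E
python3 - <<'E'
from h import *
np.set_printoptions(precision=4,suppress=True)
Rm=frame(CY,np.radians(35));p=grasp_tcp(case((0,-.034,.031)),Rm,.13);print(p,*delta(p,Rm))
print(onplane(load('scene0')[1],[(258,253)],0))
E
```

```text
[ 0.4317 -0.4597  0.1793] [ 0.1835 -0.0214  0.1124] [ 0.3245  0.5507 -1.0322]
[[ 0.4409 -0.1262  0.    ]]
```

Call:
arm_command:
  commands:
    - [100, [0.04, -0.005, 0.02], [0.065, 0.11, -0.206]]
    - [100, [0.08, -0.01, 0.04], [0.13, 0.22, -0.413]]
    - [100, [0.11, -0.013, 0.06], [0.195, 0.33, -0.62]]
    - [100, [0.14, -0.016, 0.08], [0.26, 0.44, -0.826]]
    - [100, [0.16, -0.019, 0.1], [0.3245, 0.5507, -1.0322]]
    - [100, [0.1835, -0.0214, 0.1124], [0.3245, 0.5507, -1.0322]]
    - [100, [0.1835, -0.0214, 0.1124], [0.3245, 0.5507, -1.0322]]
    - [100, [0.1835, -0.0214, 0.1124], [0.3245, 0.5507, -1.0322]]
    - [100, [0.1835, -0.0214, 0.1124], [0.3245, 0.5507, -1.0322]]
    - [100, [0.1835, -0.0214, 0.1124], [0.3245, 0.5507, -1.0322]]
  squeeze: 50

```text
time: 0.98
ee_pos: [0.4312, -0.4604, 0.1789]
eef_rot: [0.687, 0.66, 0.219, -0.209]
ft_force: [0.7, 0.1, -0.1]
width: 0.0871
```

Run:
```python
from h import *
np.set_printoptions(precision=4,suppress=True)
snap('wrist','w1');snap('scene','s1');snap('side','d1')
s=read_state();print(s['time'],s['ee_pos'],s['joint_positions'])
Rm=frame(CY,np.radians(35));p=grasp_tcp(case((0,-.034,.031)),Rm,.13);print(*delta(p,Rm))
```

```text
1.1333 [ 0.4318 -0.4601  0.1786] [ 1.1302  0.7543 -0.3621  1.2145 -0.1847  1.643   0.7854]
[ 0.0007 -0.0001 -0.0003] [ 0.0006  0.0001 -0.0025]
```

View pics/w1.png

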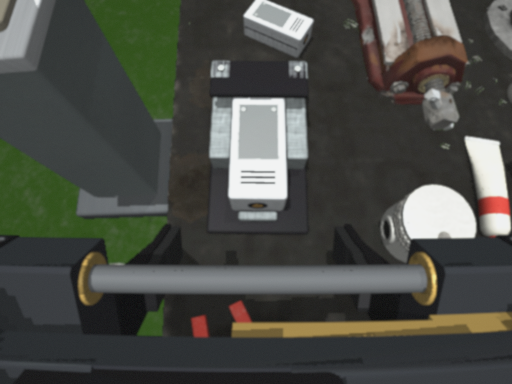

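View pics/s1.png

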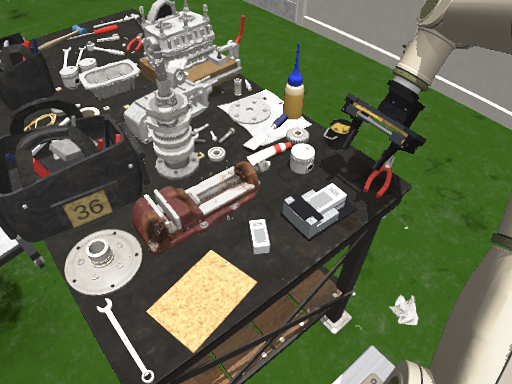

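The wrist view shows the insert upright in the image, meter top free corners near (230,199) and (287,199), base front corners near (208,233) and (307,233), and the piston at (435,220). I'll refine with the wrist camera.

Run:
```python
from h import *
np.set_printoptions(precision=4,suppress=True)
st,c=load('w1')
a=c['pixels'][45:245,190:330,::-1];cv2.imwrite('pics/w1c.png',cv2.resize(a,None,fx=3,fy=3,interpolation=cv2.INTER_CUBIC))
for n,P,z in [('meter',[(230,199),(287,199)],.05),('basefront',[(208,233),(307,233)],.006)]:
    q=onplane(c,P,z,st);print(n,q,(q[0]+q[1])/2)
print('pred meter',case((-.025,-.052,.05)),case((.025,-.052,.05)),case((-.049,-.073,.006)),case((.049,-.073,.006)))
print(proj(c,[case((-.025,-.052,.05)),case((.025,-.052,.05)),case((-.049,-.073,.008)),case((-.046,.045,.058)),case((.046,.045,.058)),case((-.046,.085,.058)),case((.046,.085,.058))],st))
```

```text
meter [[ 0.4123 -0.3727  0.05  ]
 [ 0.4598 -0.3746  0.05  ]] [ 0.436  -0.3736  0.05  ]
basefront [[ 0.3875 -0.3921  0.006 ]
 [ 0.4814 -0.3959  0.006 ]] [ 0.4345 -0.394   0.006 ]
pred meter [ 0.4107 -0.3728  0.05  ] [ 0.4606 -0.3751  0.05  ] [ 0.3857 -0.3927  0.006 ] [ 0.4836 -0.3971  0.006 ]
[[228.065  199.2299]
 [288.0408 199.5124]
 [205.7751 233.3316]
 [208.1161  94.8512]
 [308.8132  95.3272]
 [210.6287  59.8113]
 [306.5524  60.265 ]]
```

View pics/w1c.png

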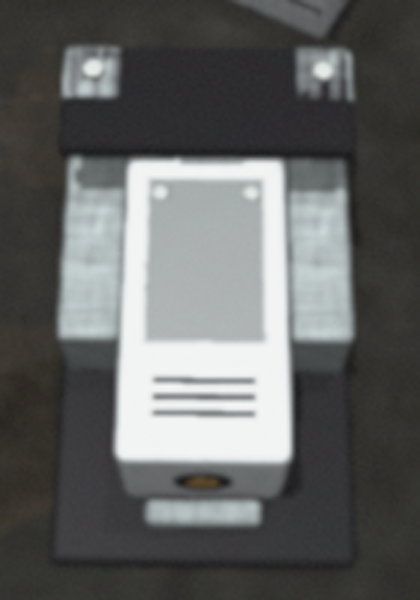

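Run:
```python
from h import *
np.set_printoptions(precision=4,suppress=True)
st,c=load('w1')
print(onplane(c,[(436,212),(399,216),(475,214)],.054,st), onplane(c,[(383,228)],.025,st))
c=load('side0')[1];print(onplane(c,[(261,138)],.054));c=load('scene0')[1];print(onplane(c,[(303,149)],.054))
```

```text
[[ 0.582  -0.3921  0.054 ]
 [ 0.55   -0.3941  0.054 ]
 [ 0.6157 -0.3954  0.054 ]] [[ 0.5472 -0.3979  0.025 ]]
[[ 0.5847 -0.4038  0.054 ]]
[[ 0.587  -0.4015  0.054 ]]
```

Call:
arm_command:
  commands:
    - [100, [0, 0, 0.025], [0, 0, 0]]
    - [100, [0, 0, 0.05], [0, 0, 0]]
    - [100, [0, 0, 0.07], [0, 0, 0]]
    - [100, [0, 0, 0.085], [0, 0, 0]]
    - [100, [0, 0, 0.1], [0, 0, 0]]
    - [100, [0, 0, 0.11], [0, 0, 0]]
    - [100, [0, 0, 0.12], [0, 0, 0]]
    - [100, [0, 0, 0.127], [0, 0, 0]]
    - [100, [0, 0, 0.13], [0, 0, 0]]
    - [100, [0, 0, 0.13], [0, 0, 0]]

```text
time: 1.97
ee_pos: [0.4353, -0.3853, 0.0731]
eef_rot: [0.69, 0.659, 0.217, -0.207]
ft_force: [0.1, -0.8, -0.1]
width: 0.0873
```

Call:
arm_command:
  commands:
    - [70, [0, 0, 0], [0, 0, 0]]
    - [65, [0, 0, 0], [0, 0, 0]]
    - [60, [0, 0, 0], [0, 0, 0]]
    - [55, [0, 0, 0], [0, 0, 0]]
    - [50, [0, 0, 0], [0, 0, 0]]
    - [40, [0, 0, 0], [0, 0, 0]]
    - [30, [0, 0, 0], [0, 0, 0]]
    - [20, [0, 0, 0], [0, 0, 0]]
    - [20, [0, 0, 0], [0, 0, 0]]
    - [20, [0, 0, 0], [0, 0, 0]]
  squeeze: 45

```text
time: 2.8
ee_pos: [0.4353, -0.3856, 0.0734]
eef_rot: [0.69, 0.659, 0.217, -0.207]
ft_force: [-1.2, -0.8, 0.7]
width: 0.0497
```

Run:
```python
from h import *
np.set_printoptions(precision=4,suppress=True)
snap('side','d2');snap('wrist','w2')
s=read_state();print(s['time'],s['ee_pos'],s['joint_positions'],s['ft_force'],s['torque'],s['width'])
Rm=frame(CY,np.radians(35));print(*delta(grasp_tcp(case((0,-.034,.031)),Rm),Rm))
def rows(r0,seq):
  pass
# lift about pivot edge case (0,.052,.008): rotate -a about case x
R0=R.from_quat(s['eef_rot']).as_matrix();p0=s['ee_pos'];piv=case((0,.052,.008));ax=np.array([np.cos(CY),np.sin(CY),0])
for a in [.03,.06,.09,.12,.14]:
    Q=R.from_rotvec(-a*ax).as_matrix();print(a,*delta(piv+Q@(p0-piv),Q@R0,s))
```

```text
2.9 [ 0.4353 -0.3856  0.0734] [ 1.1071  0.7614 -0.3828  1.4589 -0.1877  1.3829  0.797 ] [-0.3635 -0.9102  0.9212] [-0.6428  0.004  -0.011 ] 0.049886514524462994
[ 0.     -0.0002  0.0007] [0.0006 0.001  0.0003]
0.03 [ 0.0036  0.     -0.0017] [ 0.   -0.03 -0.  ]
0.06 [ 0.0073  0.     -0.0032] [ 0.   -0.06 -0.  ]
0.09 [ 0.011   0.     -0.0047] [ 0.     -0.09   -0.0001]
0.12 [ 0.0148  0.     -0.006 ] [ 0.     -0.12   -0.0001]
0.14 [ 0.0173  0.     -0.0068] [ 0.     -0.14   -0.0001]
```

View pics/d2.png

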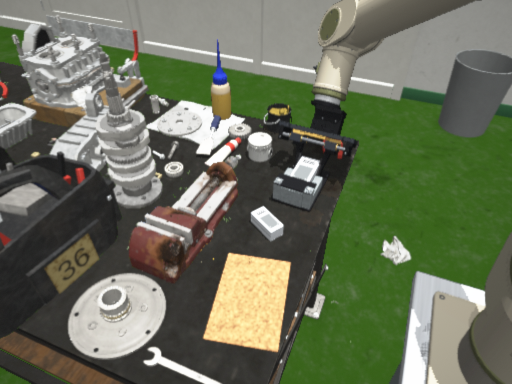

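View pics/w2.png

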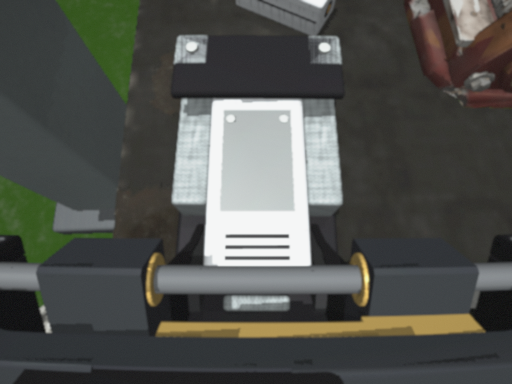

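Width is 49.9 mm, so the meter is gripped. Now I'll lift the free end about the lip-end bottom edge.

Call:
arm_command:
  commands:
    - [20, [0.0018, 0, -0.0009], [0, -0.015, 0]]
    - [20, [0.0036, 0, -0.0017], [0, -0.03, 0]]
    - [20, [0.0055, 0, -0.0025], [0, -0.045, 0]]
    - [20, [0.0073, 0, -0.0032], [0, -0.06, 0]]
    - [20, [0.0092, 0, -0.004], [0, -0.075, 0]]
    - [20, [0.011, 0, -0.0047], [0, -0.09, 0]]
    - [20, [0.0129, 0, -0.0054], [0, -0.105, 0]]
    - [20, [0.0148, 0, -0.006], [0, -0.12, 0]]
    - [20, [0.0173, 0, -0.0068], [0, -0.14, 0]]
    - [20, [0.0173, 0, -0.0068], [0, -0.14, 0]]

```text
time: 3.73
ee_pos: [0.4363, -0.3753, 0.0897]
eef_rot: [0.703, 0.673, 0.168, -0.159]
ft_force: [0.3, -2.8, -3.2]
width: 0.0492
```

Run:
```python
from h import *
np.set_printoptions(precision=4,suppress=True)
snap('side','d3');snap('wrist','w3')
s=read_state();print(s['time'],s['ft_force'],s['torque'],s['width'])
R0=R.from_quat(s['eef_rot']).as_matrix();y=np.array([-np.sin(CY),np.cos(CY),0])
ang=np.arctan2(R0[:,2]@y,-R0[2,2]);print('tilt deg',np.degrees(ang))
a=load('d3')[1]['pixels'][120:220,250:360,::-1];cv2.imwrite('pics/d3c.png',cv2.resize(a,None,fx=5,fy=5,interpolation=cv2.INTER_CUBIC))
# draw out along meter axis (-y, up with 0.14 slope), a bit steeper
for L in [.01,.02,.03]:
    d=L*(-np.cos(.15)*y+np.sin(.15)*np.array([0,0,1]));print(L,R0.T@d)
print('up',R0.T@[0,0,.01])
```

```text
3.8333 [ 1.5972 -2.828  -0.9011] [-1.0059 -0.3219 -0.2735] 0.04948256842149409
tilt deg 26.86166024898767
0.01 [-0.0081  0.     -0.0058]
0.02 [-0.0163  0.     -0.0116]
0.03 [-0.0244  0.     -0.0174]
up [ 0.0045  0.     -0.0089]
```

View pics/d3c.png

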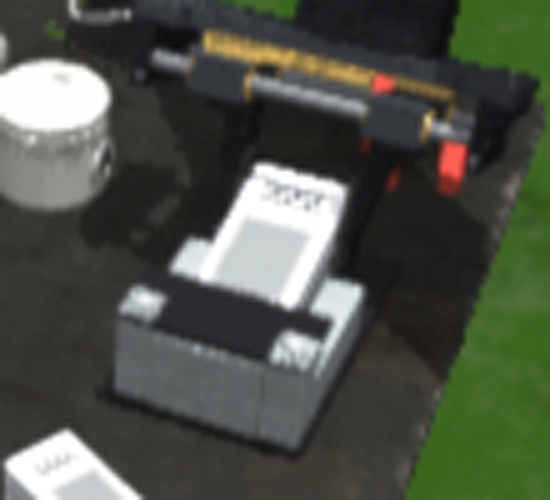

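View pics/w3.png

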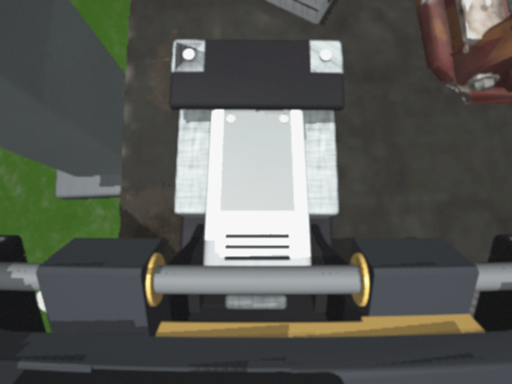

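The free end is raised: the vents in the wrist view keep rows 236–258 while the lip moved from row 96 to 108, so the meter turns with the tool. Now I'll draw it out.

Call:
arm_command:
  commands:
    - [20, [-0.001, 0, -0.0008], [0, 0, 0]]
    - [20, [-0.003, 0, -0.0022], [0, 0, 0]]
    - [20, [-0.006, 0, -0.0043], [0, 0, 0]]
    - [20, [-0.009, 0, -0.0065], [0, 0, 0]]
    - [20, [-0.012, 0, -0.0086], [0, 0, 0]]
    - [20, [-0.015, 0, -0.0107], [0, 0, 0]]
    - [20, [-0.018, 0, -0.0129], [0, 0, 0]]
    - [20, [-0.021, 0, -0.015], [0, 0, 0]]
    - [20, [-0.0244, 0, -0.0174], [0, 0, 0]]
    - [20, [-0.0244, 0, -0.0174], [0, 0, 0]]
  squeeze: 55

```text
time: 4.67
ee_pos: [0.4342, -0.406, 0.0933]
eef_rot: [0.703, 0.672, 0.168, -0.16]
ft_force: [0.7, 0.2, -2.5]
width: 0.0495
```

Run:
```python
from h import *
np.set_printoptions(precision=4,suppress=True)
snap('wrist','w4')
s=read_state();print(s['time'],s['ft_force'],s['torque'],s['width'],s['joint_positions'])
```

```text
4.7167 [ 0.4853  0.7903 -2.0404] [-0.8389 -0.052  -0.0636] 0.049671269495050734 [ 1.0827  0.6855 -0.3611  1.4815 -0.1272  1.3255  0.7669]
```

View pics/w4.png

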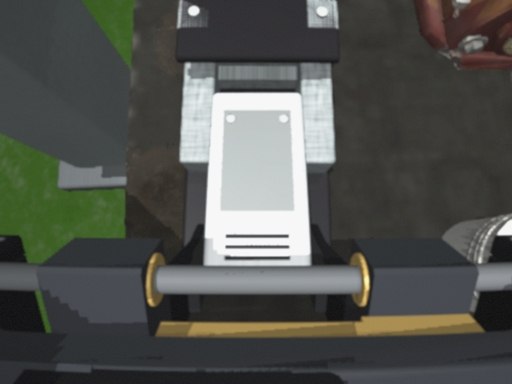

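The meter's lip end (row 94) is now fully clear of the lip (row 62). I'll lift it.

Call:
arm_command:
  commands:
    - [20, [0.003, 0, -0.006], [0, 0, 0]]
    - [20, [0.009, 0, -0.018], [0, 0, 0]]
    - [20, [0.018, 0, -0.036], [0, 0, 0]]
    - [20, [0.028, 0, -0.055], [0, 0, 0]]
    - [20, [0.038, 0, -0.075], [0, 0, 0]]
    - [20, [0.048, 0, -0.095], [0, 0, 0]]
    - [20, [0.057, 0, -0.113], [0, 0, 0]]
    - [20, [0.065, 0, -0.129], [0, 0, 0]]
    - [20, [0.07, 0, -0.139], [0, 0, 0]]
    - [20, [0.072, 0, -0.142], [0, 0, 0]]

```text
time: 5.55
ee_pos: [0.4349, -0.4051, 0.2555]
eef_rot: [0.703, 0.672, 0.168, -0.159]
ft_force: [1.2, 0.7, -1.4]
width: 0.0494
```

```bash
cat >> h.py <<'E'
PY=np.radians(12.2);PO=np.array([.431,.028,.005])
def pad(p):
    c,s=np.cos(PY),np.sin(PY);return PO+np.array([c*p[0]-s*p[1],s*p[0]+c*p[1],p[2]])
E
python3 - <<'E'
from h import *
np.set_printoptions(precision=4,suppress=True)
s,c=snap('wrist','w5')
print(s['time'],s['ee_pos'],s['ft_force'],s['torque'],s['width'],s['joint_positions'])
# standing target: tool tilt relative: grasp tilt was 35deg when meter level -> standing tilt -55deg, pad yaw
Rm=frame(PY,np.radians(-55));
# standing: meter centre at pad origin, z: lip end down; grasp pt at meter y=-.034, z=+.002 => height 52+34=.086 ; meter z -> pad +y
g=pad((0,.002,.086+.10));p=grasp_tcp(g,Rm);print(p,*delta(p,Rm,s))
# check: intermediate: same tilt now, move over pad
R1=frame(PY,np.radians(-15));p1=grasp_tcp(pad((0,.0,.086+.14)),R1);print('mid',p1,*delta(p1,R1,s))
E
```

```text
5.55 [ 0.4349 -0.4051  0.2555] [ 1.1822  0.6597 -1.3571] [-0.8873 -0.0903 -0.0201] 0.04944500269360379 [ 1.0904  0.5273 -0.3807  1.3572 -0.1707  1.5897  0.7071]
[0.4217 0.0708 0.2203] [ 0.4081 -0.0347  0.2453] [-0.0652 -1.4184 -0.2735]
mid [0.4282 0.0409 0.2803] [ 0.4087 -0.0267  0.1784] [ 0.0302 -0.7247 -0.2621]
```

View pics/w5.png

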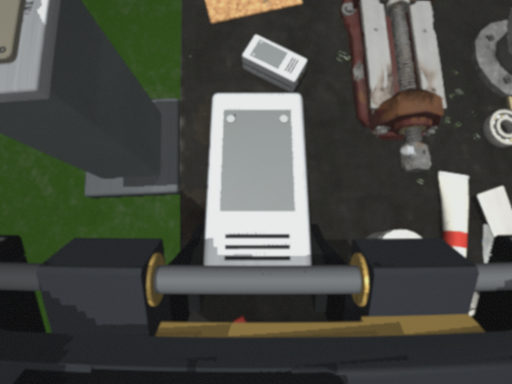

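Call:
arm_command:
  commands:
    - [20, [0.01, -0.001, 0.0044], [0.001, -0.018, -0.006]]
    - [20, [0.03, -0.002, 0.013], [0.002, -0.053, -0.019]]
    - [20, [0.055, -0.004, 0.024], [0.004, -0.098, -0.035]]
    - [20, [0.083, -0.005, 0.036], [0.006, -0.147, -0.053]]
    - [20, [0.112, -0.007, 0.049], [0.008, -0.2, -0.072]]
    - [20, [0.14, -0.009, 0.061], [0.01, -0.25, -0.09]]
    - [20, [0.168, -0.011, 0.073], [0.012, -0.3, -0.108]]
    - [20, [0.196, -0.013, 0.086], [0.014, -0.35, -0.126]]
    - [20, [0.22, -0.014, 0.096], [0.016, -0.39, -0.141]]
    - [20, [0.24, -0.0157, 0.105], [0.018, -0.425, -0.154]]

```text
time: 6.43
ee_pos: [0.4299, -0.1404, 0.267]
eef_rot: [0.667, 0.745, 0.021, -0.008]
ft_force: [-0.2, -0.2, -1.6]
width: 0.05
```

Run:
```python
from h import *
np.set_printoptions(precision=4,suppress=True)
s=read_state()
print(s['time'],s['ee_pos'],s['ft_force'],s['width'],s['joint_positions'])
R1=frame(PY,np.radians(-15));p1=grasp_tcp(pad((0,.0,.086+.12)),R1);print('mid',p1,*delta(p1,R1,s))
Rm=frame(PY,np.radians(-55));p=grasp_tcp(pad((0,.002,.086+.10)),Rm);print(p,*delta(p,Rm,s))
```

```text
6.4333 [ 0.4299 -0.1404  0.267 ] [-0.177  -0.1536 -1.6314] 0.0499924306021711 [ 0.8489 -0.0048 -0.5958  1.9031 -0.051   1.2375  0.38  ]
mid [0.4282 0.0409 0.2603] [0.18   0.0181 0.0144] [ 0.0097 -0.301  -0.1051]
[0.4217 0.0708 0.2203] [0.2087 0.0141 0.0555] [-0.0279 -0.9985 -0.1061]
```

Call:
arm_command:
  commands:
    - [20, [0.02, 0.002, 0.001], [0, -0.033, -0.011]]
    - [20, [0.045, 0.0045, 0.003], [0.002, -0.075, -0.026]]
    - [20, [0.07, 0.007, 0.005], [0.004, -0.117, -0.041]]
    - [20, [0.095, 0.0095, 0.007], [0.005, -0.159, -0.056]]
    - [20, [0.12, 0.012, 0.009], [0.006, -0.2, -0.07]]
    - [20, [0.14, 0.014, 0.011], [0.007, -0.235, -0.082]]
    - [20, [0.157, 0.016, 0.0125], [0.008, -0.262, -0.092]]
    - [20, [0.17, 0.017, 0.0136], [0.009, -0.285, -0.099]]
    - [20, [0.18, 0.018, 0.0144], [0.0097, -0.301, -0.105]]
    - [20, [0.18, 0.018, 0.0144], [0.0097, -0.301, -0.105]]

```text
time: 7.27
ee_pos: [0.4285, 0.0409, 0.2603]
eef_rot: [0.622, 0.772, -0.081, 0.101]
ft_force: [-0.2, 0.2, -2.2]
width: 0.0496
```

Run:
```python
from h import *
np.set_printoptions(precision=4,suppress=True)
s=read_state()
print(s['time'],s['ee_pos'],s['ft_force'],s['width'],s['joint_positions'])
for t in (-35,-45,-55):
    Rm=frame(PY,np.radians(t));p=grasp_tcp(pad((0,.002,.086+.10)),Rm);print(p,*delta(p,Rm,s))
```

```text
7.2667 [0.4285 0.0409 0.2603] [-0.2187  0.2017 -2.2041] 0.04961788195686813 [ 0.605  -0.0496 -0.9305  1.9642  0.2307  1.2446 -0.1881]
[0.4244 0.0585 0.2328] [ 0.0245 -0.0002  0.022 ] [ 0.0004 -0.3511  0.0016]
[0.423  0.0652 0.2271] [ 0.0326 -0.0002  0.0258] [ 0.0005 -0.5257  0.0016]
[0.4217 0.0708 0.2203] [ 0.0399 -0.0002  0.0309] [ 0.0006 -0.7002  0.0016]
```

Call:
arm_command:
  commands:
    - [20, [0.004, 0, 0.003], [0, -0.07, 0]]
    - [20, [0.009, 0, 0.007], [0, -0.15, 0]]
    - [20, [0.014, 0, 0.011], [0, -0.24, 0]]
    - [20, [0.019, 0, 0.015], [0, -0.33, 0]]
    - [20, [0.024, 0, 0.019], [0, -0.42, 0]]
    - [20, [0.029, 0, 0.023], [0, -0.51, 0]]
    - [20, [0.034, 0, 0.026], [0, -0.59, 0]]
    - [20, [0.038, 0, 0.029], [0, -0.66, 0]]
    - [20, [0.04, 0, 0.031], [0, -0.7, 0]]
    - [20, [0.04, 0, 0.031], [0, -0.7, 0]]

```text
time: 8.1
ee_pos: [0.422, 0.0684, 0.2186]
eef_rot: [0.557, 0.69, -0.292, 0.358]
ft_force: [-1.1, -0.5, -3.1]
width: 0.0498
```

Run:
```python
from h import *
np.set_printoptions(precision=4,suppress=True)
s=read_state()
print(s['time'],s['ee_pos'],s['ft_force'],s['width'],s['joint_positions'])
Rm=frame(PY,np.radians(-55));p=grasp_tcp(pad((0,.002,.086+.10)),Rm);print(p,*delta(p,Rm,s))
for n in ('side','wrist','scene'): snap(n,n+'6')
a=load('side6')[1]['pixels'][150:350,150:350,::-1];cv2.imwrite('pics/side6c.png',cv2.resize(a,None,fx=3,fy=3))
```

```text
8.1 [0.422  0.0684 0.2186] [-1.1216 -0.5442 -3.1044] 0.04981008803856847 [ 0.1258  0.3999 -0.9992  2.0053  0.9762  1.7538 -1.0049]
[0.4217 0.0708 0.2203] [ 0.      0.0002 -0.0029] [-0.0041  0.0009  0.0032]
```

View pics/side6.png

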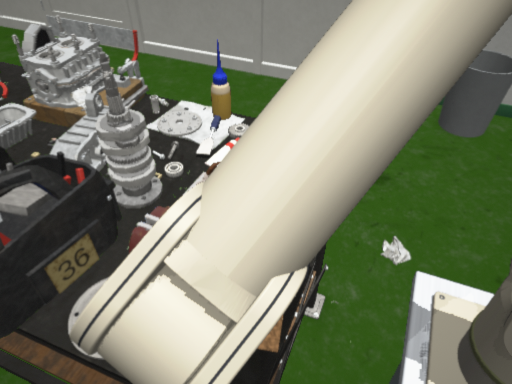

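View pics/wrist6.png

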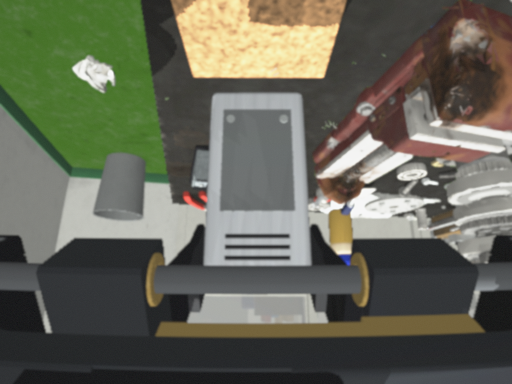

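View pics/scene6.png

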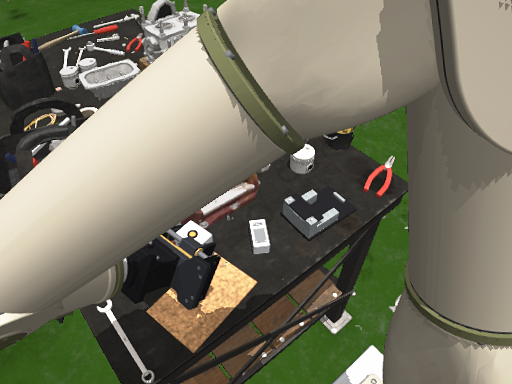

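Run:
```python
from h import *
np.set_printoptions(precision=4,suppress=True)
st,c=load('wrist6')
print(proj(c,[pad((-.065,-.095,0)),pad((.065,-.095,0))],st))
print(onplane(c,[(192,77),(327,77)],.005,st),pad((-.065,-.095,0)),pad((.065,-.095,0)))
R0=R.from_quat(read_state()['eef_rot']).as_matrix()
print('tilt',np.degrees(np.arctan2(R0[:,2]@[-np.sin(PY),np.cos(PY),0],-R0[2,2])))
print('down .01',R0.T@[0,0,-.01])
```

```text
[[192.8376  79.3362]
 [323.5278  79.5987]]
[[ 0.3867 -0.0751  0.005 ]
 [ 0.5163 -0.0466  0.005 ]] [ 0.3875 -0.0786  0.005 ] [ 0.5146 -0.0511  0.005 ]
tilt -54.909065333987435
down .01 [ 0.0082 -0.      0.0057]
```

Call:
arm_command:
  commands:
    - [20, [0.006, 0, 0.004], [0, 0, 0]]
    - [20, [0.016, 0, 0.011], [0, 0, 0]]
    - [20, [0.026, 0, 0.018], [0, 0, 0]]
    - [20, [0.036, 0, 0.025], [0, 0, 0]]
    - [20, [0.046, 0, 0.032], [0, 0, 0]]
    - [20, [0.054, 0, 0.0375], [0, 0, 0]]
    - [20, [0.061, 0, 0.0424], [0, 0, 0]]
    - [20, [0.067, 0, 0.0466], [0, 0, 0]]
    - [20, [0.07, 0, 0.0487], [0, 0, 0]]
    - [20, [0.07, 0, 0.0487], [0, 0, 0]]

```text
time: 9.08
ee_pos: [0.4228, 0.0685, 0.1349]
eef_rot: [0.558, 0.69, -0.291, 0.359]
ft_force: [-0.1, -0.4, -3.1]
width: 0.0496
```

Run:
```python
from h import *
np.set_printoptions(precision=4,suppress=True)
s,c=snap('wrist','w7');snap('scene','s7')
print(s['time'],s['ee_pos'],s['ft_force'],s['torque'],s['width'],s['joint_positions'])
Rm=frame(PY,np.radians(-55));p=grasp_tcp(pad((0,.002,.086)),Rm);print(p,*delta(p,Rm,s))
```

```text
9.0833 [0.4228 0.0685 0.1349] [-0.1392 -0.4197 -3.1432] [ 1.3522  0.1262 -0.0143] 0.049616572948394895 [ 0.051   0.5712 -0.9267  2.0416  1.0623  1.7071 -1.175 ]
[0.4217 0.0708 0.1203] [ 0.0134 -0.0005  0.0064] [-0.0024  0.     -0.0016]
```

View pics/w7.png

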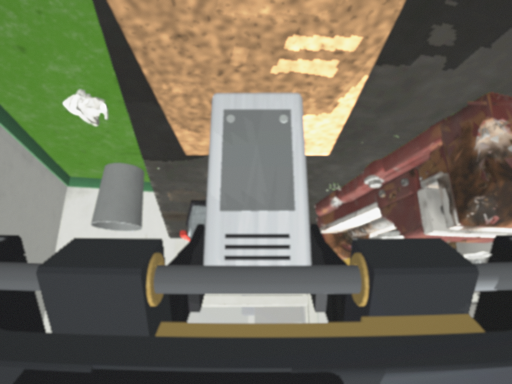

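View pics/s7.png

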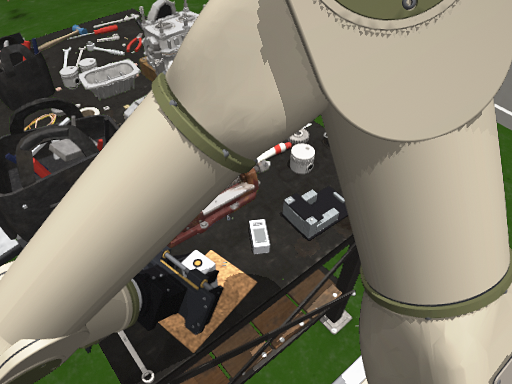

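Call:
arm_command:
  commands:
    - [20, [0.002, 0, 0.0014], [0, 0, 0]]
    - [20, [0.004, 0, 0.0028], [0, 0, 0]]
    - [20, [0.006, 0, 0.0042], [0, 0, 0]]
    - [20, [0.0075, 0, 0.0052], [0, 0, 0]]
    - [20, [0.0088, 0, 0.0061], [0, 0, 0]]
    - [20, [0.0098, 0, 0.0068], [0, 0, 0]]
    - [20, [0.0105, 0, 0.0073], [0, 0, 0]]
    - [20, [0.0111, 0, 0.0077], [0, 0, 0]]
    - [20, [0.0111, 0, 0.0077], [0, 0, 0]]
    - [20, [0.0111, 0, 0.0077], [0, 0, 0]]

```text
time: 10.02
ee_pos: [0.423, 0.0687, 0.1224]
eef_rot: [0.558, 0.689, -0.29, 0.359]
ft_force: [-0.5, -0.1, 0.3]
width: 0.0495
```

Call:
arm_command:
  commands:
    - [20, [0.0004, 0, 0.0003], [0, 0, 0]]
    - [20, [0.0004, 0, 0.0003], [0, 0, 0]]
    - [20, [0.0008, 0, 0.0006], [0, 0, 0]]
    - [20, [0.0008, 0, 0.0006], [0, 0, 0]]
    - [20, [0.0012, 0, 0.0009], [0, 0, 0]]
    - [20, [0.0012, 0, 0.0009], [0, 0, 0]]
    - [20, [0.0012, 0, 0.0009], [0, 0, 0]]
    - [20, [0.0012, 0, 0.0009], [0, 0, 0]]
    - [20, [0.0012, 0, 0.0009], [0, 0, 0]]
    - [20, [0.0012, 0, 0.0009], [0, 0, 0]]

```text
time: 10.85
ee_pos: [0.4229, 0.0687, 0.1222]
eef_rot: [0.558, 0.689, -0.291, 0.36]
ft_force: [-5.3, 2.4, 14.6]
width: 0.0497
```

Call:
arm_command:
  commands:
    - [20, [-0.0004, 0, -0.0003], [0, 0, 0]]
    - [20, [-0.0008, 0, -0.0006], [0, 0, 0]]
    - [20, [-0.001, 0, -0.0007], [0, 0, 0]]
    - [20, [-0.001, 0, -0.0007], [0, 0, 0]]
    - [20, [-0.001, 0, -0.0007], [0, 0, 0]]
    - [20, [-0.001, 0, -0.0007], [0, 0, 0]]
    - [20, [-0.001, 0, -0.0007], [0, 0, 0]]
    - [20, [-0.001, 0, -0.0007], [0, 0, 0]]
    - [20, [-0.001, 0, -0.0007], [0, 0, 0]]
    - [20, [-0.001, 0, -0.0007], [0, 0, 0]]
  squeeze: 25

```text
time: 11.68
ee_pos: [0.423, 0.0686, 0.1223]
eef_rot: [0.558, 0.689, -0.29, 0.36]
ft_force: [-1.8, 1.8, 6.6]
width: 0.0498
```

Run:
```python
from h import *
np.set_printoptions(precision=4,suppress=True)
s,c=snap('wrist','w8')
print(s['time'],s['ee_pos'],s['ft_force'],s['torque'],s['width'],s['joint_positions'])
snap('side','d8')
```

```text
11.6833 [0.423  0.0686 0.1223] [-1.7815  1.81    6.6398] [ 0.0055  0.2231 -0.3824] 0.04975480469814211 [ 0.0391  0.5982 -0.9136  2.0438  1.0772  1.7007 -1.1999]
```

View pics/w8.png

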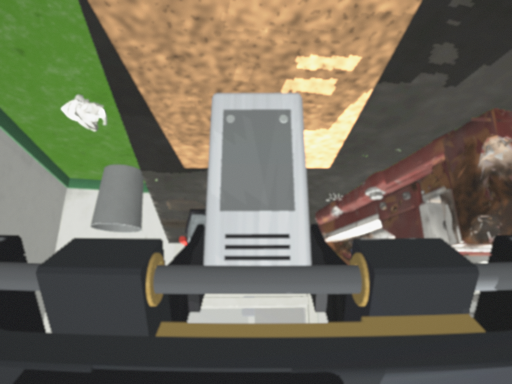

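The meter stands on the pad with about 7 N contact and hasn't shifted in the grasp. Opening gradually.

Call:
arm_command:
  commands:
    - [58, [0, 0, 0], [0, 0, 0]]
    - [59, [0, 0, 0], [0, 0, 0]]
    - [60, [0, 0, 0], [0, 0, 0]]
    - [62, [0, 0, 0], [0, 0, 0]]
    - [65, [0, 0, 0], [0, 0, 0]]
    - [70, [0, 0, 0], [0, 0, 0]]
    - [78, [0, 0, 0], [0, 0, 0]]
    - [86, [0, 0, 0], [0, 0, 0]]
    - [95, [0, 0, 0], [0, 0, 0]]
    - [100, [0, 0, 0], [0, 0, 0]]

```text
time: 12.62
ee_pos: [0.423, 0.0687, 0.1219]
eef_rot: [0.558, 0.689, -0.29, 0.359]
ft_force: [0.8, 0.7, 0.1]
width: 0.0797
```

Run:
```python
from h import *
np.set_printoptions(precision=4,suppress=True)
s,c=snap('wrist','w9')
print(s['time'],s['ee_pos'],s['ft_force'],s['torque'],s['width'],s['joint_positions'])
```

```text
12.6167 [0.423  0.0687 0.1219] [0.8219 0.7146 0.1345] [ 0.9918  0.1094 -0.0734] 0.0796779685258491 [ 0.0391  0.5986 -0.9134  2.044   1.0771  1.6997 -1.1998]
```

View pics/w9.png

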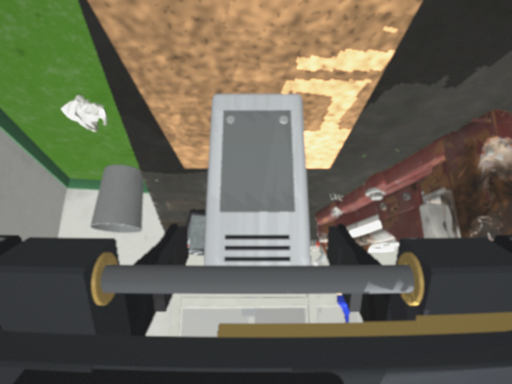

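Call:
arm_command:
  commands:
    - [100, [0, 0, -0.006], [0, 0, 0]]
    - [100, [0, 0, -0.016], [0, 0, 0]]
    - [100, [0, 0, -0.028], [0, 0, 0]]
    - [100, [0, 0, -0.042], [0, 0, 0]]
    - [100, [0, 0, -0.056], [0, 0, 0]]
    - [100, [0, 0, -0.07], [0, 0, 0]]
    - [100, [-0.02, 0, -0.085], [0, 0, 0]]
    - [100, [-0.045, 0, -0.102], [0, 0, 0]]
    - [100, [-0.075, 0, -0.12], [0, 0, 0]]
    - [100, [-0.1, 0, -0.135], [0, 0, 0]]

```text
time: 13.5
ee_pos: [0.4112, 0.122, 0.2837]
eef_rot: [0.558, 0.69, -0.29, 0.359]
ft_force: [1.4, 0.1, 0.6]
width: 0.0869
```

Run:
```python
from h import *
np.set_printoptions(precision=4,suppress=True)
s,c=snap('wrist','w10');snap('scene','s10')
print(s['time'],s['ee_pos'],s['ft_force'],s['width'],s['joint_positions'])
Rb=frame(PY,0);p=grasp_tcp(pad((0,0,.084+.15)),Rb);print(p,*delta(p,Rb,s))
Rm=frame(PY,np.radians(42));p2=grasp_tcp(pad((0,-.006,.084)),Rm,.1);print(p2,*delta(p2,Rm,s,p,Rb))
```

```text
13.5 [0.4112 0.122  0.2837] [1.3609 0.057  0.6095] 0.08690074964444736 [ 0.0654  0.3608 -1.053   1.8901  0.9072  1.8881 -0.9646]
[0.431 0.028 0.29 ] [-0.0603 -0.0004  0.0751] [ 0.0006  0.9594 -0.0019]
[ 0.4536 -0.0766  0.2012] [-0.107  -0.      0.0888] [-0.     0.733  0.   ]
```

View pics/w10.png

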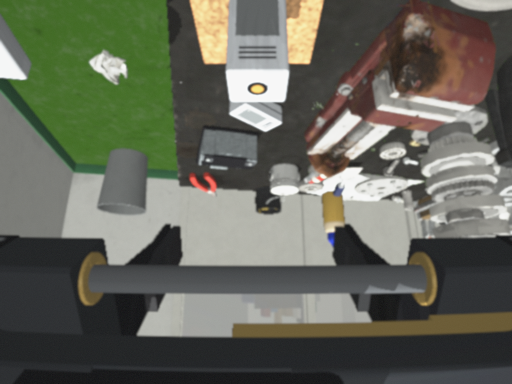

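View pics/s10.png

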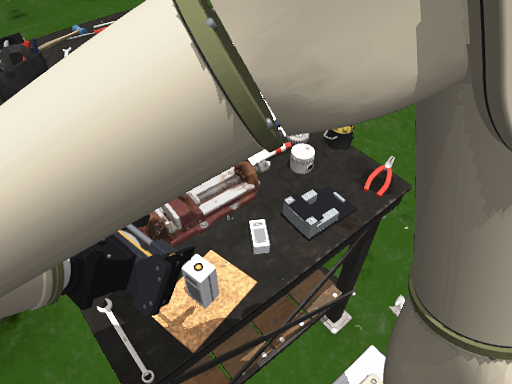

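The meter stands free on the pad: scene top face near (200,266), wrist-view top face at (228–287, 65–102) with the brass socket at (257,88). I'll measure it.

Run:
```python
from h import *
np.set_printoptions(precision=4,suppress=True)
st,c=load('w10')
q=onplane(c,[(228,66),(287,66),(286,102),(229,102),(257,88)],.109,st);print(q,q[:4].mean(0))
d=q[1]-q[0];print('yaw',np.degrees(np.arctan2(d[1],d[0])),np.linalg.norm(d),np.linalg.norm(q[2]-q[1]))
st,c=load('s10');print(onplane(c,[(200,267)],.109), pad((0,0,0)))
```

```text
[[0.4047 0.0487 0.109 ]
 [0.4481 0.058  0.109 ]
 [0.4611 0.0128 0.109 ]
 [0.4114 0.0022 0.109 ]
 [0.4316 0.027  0.109 ]] [0.4313 0.0304 0.109 ]
yaw 12.061445812945573 0.044344000762283224 0.047035349005344534
[[0.4278 0.023  0.109 ]] [0.431 0.028 0.005]
```

Call:
arm_command:
  commands:
    - [100, [-0.006, 0, 0.002], [0, 0.09, 0]]
    - [100, [-0.012, 0, 0.006], [0, 0.19, 0]]
    - [100, [-0.018, 0, 0.014], [0, 0.29, 0]]
    - [100, [-0.024, 0, 0.022], [0, 0.4, 0]]
    - [100, [-0.031, 0, 0.032], [0, 0.51, 0]]
    - [100, [-0.038, 0, 0.042], [0, 0.62, 0]]
    - [100, [-0.045, 0, 0.052], [0, 0.73, 0]]
    - [100, [-0.052, 0, 0.062], [0, 0.84, 0]]
    - [100, [-0.06, 0, 0.075], [0, 0.959, 0]]
    - [100, [-0.06, 0, 0.075], [0, 0.959, 0]]

```text
time: 14.43
ee_pos: [0.4322, 0.0223, 0.2876]
eef_rot: [0.632, 0.775, 0.003, -0.002]
ft_force: [-0.4, -0.6, -0.7]
width: 0.0871
```

Run:
```python
from h import *
np.set_printoptions(precision=4,suppress=True)
s,c=snap('wrist','w11')
print(s['time'],s['ee_pos'],s['ft_force'],s['width'],s['joint_positions'])
```

```text
14.4333 [0.4322 0.0223 0.2876] [-0.4293 -0.6204 -0.7054] 0.08706800745647429 [ 0.7271 -0.0733 -0.8264  1.9045 -0.0626  1.2864  0.1219]
```

View pics/w11.png

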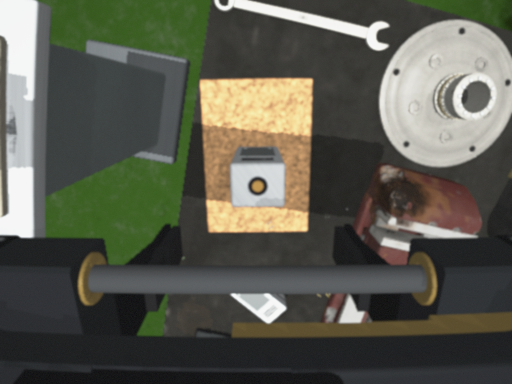

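The wrist view shows the pad at corners (202,80), (312,78), (309,231) and (209,233), and the standing meter's top at (231–285, 164–207).

Run:
```python
from h import *
np.set_printoptions(precision=4,suppress=True)
st,c=load('w11')
P=onplane(c,[(201,80),(313,78),(309,231),(209,233)],.005,st);print('pad',P,P.mean(0));
q=onplane(c,[(231,163),(284,163),(286,207),(231,207)],.109,st);print(q,'meter',q.mean(0))
d=q[2]-q[3];print('yaw',np.degrees(np.arctan2(d[1],d[0])),np.linalg.norm(d),np.linalg.norm(q[2]-q[1]))
d=P[1]-P[0];e=P[0]-P[3];f=P[1]-P[2];print(np.degrees([np.arctan2(d[1],d[0]),np.arctan2(-e[0],e[1]),np.arctan2(-f[0],f[1])]))
s=read_state();Rm=frame(PY,np.radians(42));
M=np.array([.432,.029,.005]);y=np.array([-np.sin(PY),np.cos(PY),0])
for b in(.1,0):
    p2=grasp_tcp(M-.006*y+[0,0,.084],Rm,b);print(p2,*delta(p2,Rm,s))
```

```text
pad [[ 0.3497  0.1071  0.005 ]
 [ 0.4744  0.135   0.005 ]
 [ 0.5162 -0.0492  0.005 ]
 [ 0.389  -0.0781  0.005 ]] [0.4323 0.0287 0.005 ]
[[0.405  0.0413 0.109 ]
 [0.4507 0.0507 0.109 ]
 [0.4617 0.011  0.109 ]
 [0.4123 0.0009 0.109 ]] meter [0.4324 0.026  0.109 ]
yaw 11.568992065324712 0.050466714802428383 0.04113795253501709
[12.5783 11.9791 12.7764]
[ 0.4546 -0.0756  0.2012] [-0.1028  0.002   0.086 ] [ 0.0036  0.7317 -0.008 ]
[ 0.4405 -0.0102  0.1269] [-0.036   0.0013  0.1604] [ 0.0036  0.7317 -0.008 ]
```

Call:
arm_command:
  commands:
    - [100, [-0.012, 0, 0.005], [0, 0.08, 0]]
    - [100, [-0.027, 0, 0.015], [0, 0.17, -0.002]]
    - [100, [-0.042, 0.001, 0.027], [0.001, 0.26, -0.003]]
    - [100, [-0.057, 0.001, 0.04], [0.001, 0.36, -0.004]]
    - [100, [-0.071, 0.001, 0.053], [0.002, 0.46, -0.005]]
    - [100, [-0.083, 0.002, 0.065], [0.003, 0.56, -0.006]]
    - [100, [-0.094, 0.002, 0.076], [0.003, 0.65, -0.007]]
    - [100, [-0.103, 0.002, 0.086], [0.0036, 0.732, -0.008]]
    - [100, [-0.103, 0.002, 0.086], [0.0036, 0.732, -0.008]]
    - [100, [-0.103, 0.002, 0.086], [0.0036, 0.732, -0.008]]

```text
time: 15.32
ee_pos: [0.4551, -0.0725, 0.2006]
eef_rot: [0.584, 0.728, 0.224, -0.28]
ft_force: [0.8, 0.6, -0.2]
width: 0.0872
```

Run:
```python
from h import *
np.set_printoptions(precision=4,suppress=True)
s,c=snap('wrist','w12')
print(s['time'],s['ee_pos'],s['ft_force'],s['width'],s['joint_positions'])
Rm=frame(PY,np.radians(42));
M=np.array([.432,.0275,.005]);y=np.array([-np.sin(PY),np.cos(PY),0])
p2=grasp_tcp(M-.006*y+[0,0,.084],Rm,0);print(p2,*delta(p2,Rm,s))
```

```text
15.3167 [ 0.4551 -0.0725  0.2006] [ 0.7535  0.6193 -0.2035] 0.0871514289609112 [ 0.9291  0.4167 -0.6383  1.7885 -0.3874  1.4136  0.6442]
[ 0.4405 -0.0117  0.1269] [-0.0029 -0.0009  0.0966] [-0.0058 -0.0003  0.0036]
```

View pics/w12.png

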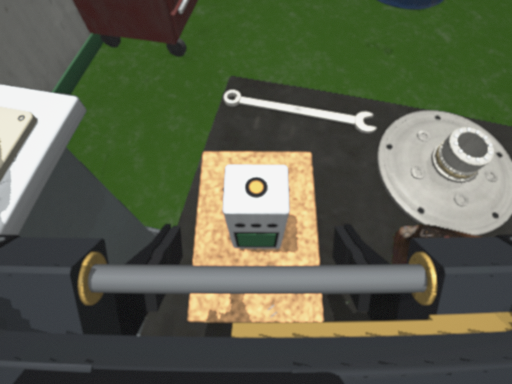

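The screen with its three buttons faces the gripper and the meter is centred between the fingers, so I'm advancing.

Call:
arm_command:
  commands:
    - [100, [0, 0, 0.015], [0, 0, 0]]
    - [100, [-0.001, 0, 0.035], [-0.003, 0, 0]]
    - [100, [-0.002, 0, 0.052], [-0.005, 0, 0]]
    - [100, [-0.003, -0.001, 0.066], [-0.005, 0, 0.003]]
    - [100, [-0.003, -0.001, 0.078], [-0.005, 0, 0.003]]
    - [100, [-0.003, -0.001, 0.086], [-0.005, 0, 0.003]]
    - [100, [-0.003, -0.001, 0.092], [-0.005, 0, 0.003]]
    - [100, [-0.003, -0.001, 0.0965], [-0.005, 0, 0.003]]
    - [100, [-0.003, -0.001, 0.0965], [-0.005, 0, 0.003]]
    - [100, [-0.003, -0.001, 0.0965], [-0.005, 0, 0.003]]

```text
time: 16.2
ee_pos: [0.441, -0.0129, 0.128]
eef_rot: [0.586, 0.727, 0.225, -0.277]
ft_force: [-0.0, -1.1, 0.5]
width: 0.0868
```

Call:
arm_command:
  commands:
    - [75, [0, 0, 0], [0, 0, 0]]
    - [67, [0, 0, 0], [0, 0, 0]]
    - [63, [0, 0, 0], [0, 0, 0]]
    - [60, [0, 0, 0], [0, 0, 0]]
    - [57, [0, 0, 0], [0, 0, 0]]
    - [54, [0, 0, 0], [0, 0, 0]]
    - [50, [0, 0, 0], [0, 0, 0]]
    - [40, [0, 0, 0], [0, 0, 0]]
    - [20, [0, 0, 0], [0, 0, 0]]
    - [20, [0, 0, 0], [0, 0, 0]]
  squeeze: 20

```text
time: 17.03
ee_pos: [0.4408, -0.013, 0.1276]
eef_rot: [0.586, 0.727, 0.225, -0.277]
ft_force: [-0.6, -0.0, 0.3]
width: 0.0499
```

Call:
arm_command:
  commands:
    - [20, [0, 0, 0], [0, 0, 0]]
    - [20, [0, 0, 0], [0, 0, 0]]
    - [20, [0, 0, 0], [0, 0, 0]]
    - [20, [0, 0, 0], [0, 0, 0]]
    - [20, [0, 0, 0], [0, 0, 0]]
    - [20, [0, 0, 0], [0, 0, 0]]
    - [20, [0, 0, 0], [0, 0, 0]]
    - [20, [0, 0, 0], [0, 0, 0]]
    - [20, [0, 0, 0], [0, 0, 0]]
    - [20, [0, 0, 0], [0, 0, 0]]
  squeeze: 55

```text
time: 17.87
ee_pos: [0.4408, -0.013, 0.1276]
eef_rot: [0.586, 0.727, 0.225, -0.277]
ft_force: [0.4, -0.8, -1.1]
width: 0.0496
```

Run:
```python
from h import *
np.set_printoptions(precision=4,suppress=True)
s,c=snap('wrist','w13')
print(s['time'],s['ee_pos'],s['ft_force'],s['torque'],s['width'],s['joint_positions'])
Rm=frame(PY,np.radians(42));M=np.array([.432,.0275,.005]);y=np.array([-np.sin(PY),np.cos(PY),0])
p2=grasp_tcp(M-.006*y+[0,0,.084],Rm,0);print(p2,*delta(p2,Rm,s))
R0=R.from_quat(s['eef_rot']).as_matrix();print('up',R0.T@[0,0,.1], 'tilt',np.degrees(np.arctan2(R0[:,2]@y,-R0[2,2])))
```

```text
17.8667 [ 0.4408 -0.013   0.1276] [ 0.3997 -0.8156 -1.0593] [-0.8602 -0.2648  0.002 ] 0.04957811005866952 [ 0.873   0.4609 -0.662   1.9314 -0.4056  1.2003  0.6495]
[ 0.4405 -0.0117  0.1269] [ 0.0005 -0.      0.0014] [0.0017 0.0021 0.0015]
up [ 0.0668  0.0002 -0.0745] tilt 41.88060683583373
```

View pics/w13.png

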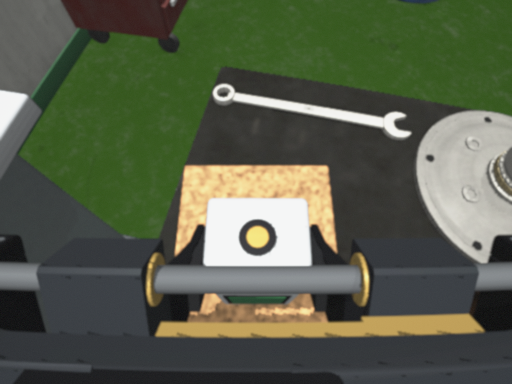

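```bash
cat > plan.py <<'E'
from h import *
np.set_printoptions(precision=4,suppress=True)
yp=np.array([-np.sin(PY),np.cos(PY),0]);xp=np.array([np.cos(PY),np.sin(PY),0]);zw=np.array([0,0,1.])
s13=load('w13')[0]
R0=R.from_quat(s13['eef_rot']).as_matrix();p0=np.array(s13['ee_pos'])
Rmet=np.c_[np.cross(-zw,yp),-zw,yp];pm=np.array([.432,.0275,.057])
Rmt=R0.T@Rmet;pmt=R0.T@(pm-p0)
Rf=np.c_[np.cross(-yp,-zw),-yp,-zw]
def final(h,frac=1.0,c=(.432,.028)):
    # meter pose: standing -> flat; frac of turn about jaw axis
    Rv=R.from_matrix(Rf@Rmet.T).as_rotvec()
    Rm=R.from_rotvec(frac*Rv).as_matrix()@Rmet
    pm=np.array([c[0],c[1],.026+h]);Rt=Rm@Rmt.T;return pm-Rt@pmt,Rt
E
python3 - <<'E'
from plan import *
print(pmt,R.from_matrix(Rf@Rmet.T).as_rotvec())
s=read_state()
for f,h in((0,.13),(.5,.13),(1,.13),(1,.1),(1,0)):
    p,Rt=final(h,f);print(f,h,p,*delta(p,Rt,s))
E
```

```text
[-0.0163 -0.0002  0.0802] [-1.5353 -0.3319  0.    ]
0 0.13 [ 0.4408 -0.0125  0.2266] [ 0.0665  0.0003 -0.0734] [0. 0. 0.]
0.5 0.13 [0.4277 0.0482 0.2352] [ 0.1184  0.0004 -0.0383] [ 0.0012 -0.7854 -0.0013]
1 0.13 [0.4171 0.097  0.1974] [0.1304 0.0003 0.0232] [ 0.0024 -1.5708 -0.0027]
1 0.1 [0.4171 0.097  0.1674] [0.1103 0.0002 0.0455] [ 0.0024 -1.5708 -0.0027]
1 0 [0.4171 0.097  0.0674] [ 0.0436 -0.      0.1199] [ 0.0024 -1.5708 -0.0027]
```

Call:
arm_command:
  commands:
    - [20, [0.002, 0, -0.0022], [0, 0, 0]]
    - [20, [0.008, 0, -0.009], [0, 0, 0]]
    - [20, [0.016, 0, -0.018], [0, 0, 0]]
    - [20, [0.025, 0, -0.028], [0, 0, 0]]
    - [20, [0.034, 0, -0.038], [0, 0, 0]]
    - [20, [0.043, 0, -0.048], [0, 0, 0]]
    - [20, [0.051, 0, -0.057], [0, 0, 0]]
    - [20, [0.059, 0, -0.066], [0, 0, 0]]
    - [20, [0.065, 0, -0.073], [0, 0, 0]]
    - [20, [0.067, 0, -0.075], [0, 0, 0]]

```text
time: 18.75
ee_pos: [0.4411, -0.0133, 0.2299]
eef_rot: [0.586, 0.727, 0.225, -0.277]
ft_force: [1.1, 0.6, -2.7]
width: 0.0492
```

Run:
```python
from plan import *
s,c=snap('wrist','w14')
print(s['time'],s['ee_pos'],s['ft_force'],s['torque'],s['width'])
for f in (.1,.2,.3,.4,.5,.6,.7,.8,.9,1):
    p,Rt=final(.13,f);print(f,p,*delta(p,Rt,s))
```

```text
18.75 [ 0.4411 -0.0133  0.2299] [ 1.1129  0.6366 -2.7228] [-1.0913 -0.3315 -0.0048] 0.049215078029473884
0.1 [ 0.4383 -0.0012  0.2322] [ 0.0108 -0.0001  0.0065] [ 0.0014 -0.1558  0.0007]
0.2 [0.4357 0.0108 0.236 ] [ 0.0225 -0.0001  0.0119] [ 0.0018 -0.3129  0.0003]
0.3 [0.4331 0.0233 0.2377] [ 0.0331 -0.0001  0.0191] [ 0.0021 -0.47   -0.0001]
0.4 [0.4303 0.0358 0.2375] [ 0.0425 -0.0001  0.0278] [ 0.0024 -0.627  -0.0004]
0.5 [0.4277 0.0482 0.2352] [ 0.0505 -0.0001  0.0379] [ 0.0027 -0.7841 -0.0008]
0.6 [0.4251 0.0601 0.231 ] [ 0.0567 -0.0001  0.0492] [ 0.003  -0.9412 -0.0012]
0.7 [0.4227 0.0711 0.2249] [ 0.0611 -0.0001  0.0612] [ 0.0033 -1.0983 -0.0016]
0.8 [0.4205 0.0811 0.2172] [ 0.0636 -0.0002  0.0738] [ 0.0036 -1.2553 -0.002 ]
0.9 [0.4187 0.0898 0.2079] [ 0.064  -0.0002  0.0867] [ 0.0038 -1.4124 -0.0024]
1 [0.4171 0.097  0.1974] [ 0.0625 -0.0002  0.0994] [ 0.0041 -1.5695 -0.0028]
```

View pics/w14.png

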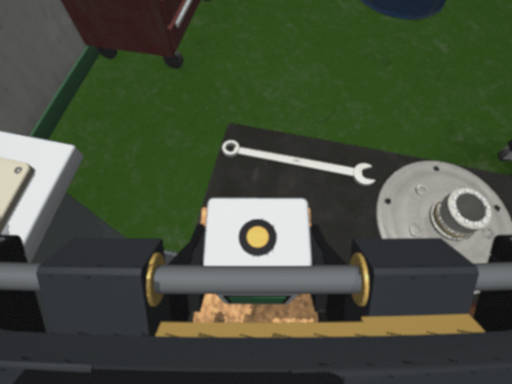

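Lifted with no slip: the socket is still at (258,237). Turning it in two halves.

Call:
arm_command:
  commands:
    - [20, [0.004, 0, 0.002], [0, -0.05, 0]]
    - [20, [0.0085, 0, 0.005], [0.001, -0.12, 0]]
    - [20, [0.0145, 0, 0.0085], [0.001, -0.21, 0]]
    - [20, [0.021, 0, 0.0115], [0.002, -0.295, 0]]
    - [20, [0.027, 0, 0.015], [0.002, -0.38, 0]]
    - [20, [0.0331, 0, 0.0191], [0.002, -0.47, 0]]
    - [20, [0.0385, 0, 0.024], [0.002, -0.56, 0]]
    - [20, [0.0435, 0, 0.029], [0.003, -0.645, 0]]
    - [20, [0.0475, 0, 0.034], [0.003, -0.72, -0.001]]
    - [20, [0.0505, 0, 0.0379], [0.003, -0.784, -0.001]]

```text
time: 19.63
ee_pos: [0.4268, 0.0493, 0.2335]
eef_rot: [0.626, 0.779, -0.018, 0.022]
ft_force: [-0.5, -0.6, -2.7]
width: 0.0494
```

Run:
```python
from plan import *
s=read_state()
print(s['time'],s['ee_pos'],s['ft_force'],s['torque'],s['width'],s['joint_positions'])
for f in (.6,.7,.8,.9,1):
    p,Rt=final(.13,f);print(f,p,*delta(p,Rt,s))
```

```text
19.6333 [0.4268 0.0493 0.2335] [-0.5415 -0.5623 -2.6951] [ 0.1619 -0.0665  0.005 ] 0.04944853228546083 [ 0.6488 -0.0248 -0.878   1.989   0.041   1.1692 -0.0289]
0.6 [0.4251 0.0601 0.231 ] [0.011  0.0006 0.0019] [-0.0009 -0.1548  0.0016]
0.7 [0.4227 0.0711 0.2249] [0.0226 0.0007 0.0073] [-0.0005 -0.3119  0.0014]
0.8 [0.4205 0.0811 0.2172] [0.0333 0.0007 0.0145] [-0.0002 -0.4689  0.0012]
0.9 [0.4187 0.0898 0.2079] [0.0427 0.0007 0.0232] [ 0.0002 -0.626   0.001 ]
1 [0.4171 0.097  0.1974] [0.0506 0.0007 0.0333] [ 0.0006 -0.7831  0.0008]
```

Call:
arm_command:
  commands:
    - [20, [0.006, 0, 0.001], [0, -0.08, 0]]
    - [20, [0.011, 0, 0.002], [0, -0.155, 0]]
    - [20, [0.017, 0, 0.0045], [0, -0.235, 0]]
    - [20, [0.0226, 0, 0.0073], [0, -0.312, 0]]
    - [20, [0.028, 0, 0.011], [0, -0.39, 0]]
    - [20, [0.0333, 0, 0.0145], [0, -0.469, 0]]
    - [20, [0.038, 0, 0.019], [0, -0.55, 0]]
    - [20, [0.0427, 0, 0.0232], [0, -0.626, 0]]
    - [20, [0.047, 0, 0.0285], [0, -0.71, 0]]
    - [20, [0.0506, 0, 0.0333], [0, -0.783, 0]]

```text
time: 20.47
ee_pos: [0.4166, 0.0966, 0.1969]
eef_rot: [0.572, 0.712, -0.256, 0.317]
ft_force: [-0.8, -0.1, -2.6]
width: 0.0495
```

Run:
```python
from plan import *
s,c=snap('wrist','w15');snap('scene','s15')
print(s['time'],s['ee_pos'],s['ft_force'],s['torque'],s['width'],s['joint_positions'])
for h in (.13,.05,.01,0):
    p,Rt=final(h,1);print(h,p,*delta(p,Rt,s))
```

```text
20.4667 [0.4166 0.0966 0.1969] [-0.8078 -0.1052 -2.5948] [ 1.3394  0.2366 -0.0022] 0.049525678372750966 [ 0.1031  0.3906 -0.9901  1.9965  0.9002  1.656  -1.0117]
0.13 [0.4171 0.097  0.1974] [-0.0002  0.0006 -0.0006] [ 0.0001 -0.0004  0.0008]
0.05 [0.4171 0.097  0.1174] [0.0594 0.0006 0.0529] [ 0.0001 -0.0004  0.0008]
0.01 [0.4171 0.097  0.0774] [0.0891 0.0007 0.0796] [ 0.0001 -0.0004  0.0008]
0 [0.4171 0.097  0.0674] [0.0966 0.0007 0.0862] [ 0.0001 -0.0004  0.0008]
```

View pics/w15.png

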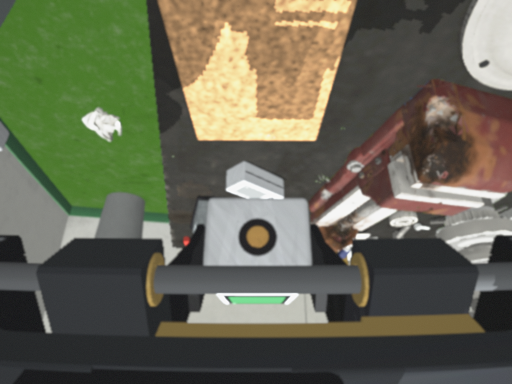

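View pics/s15.png

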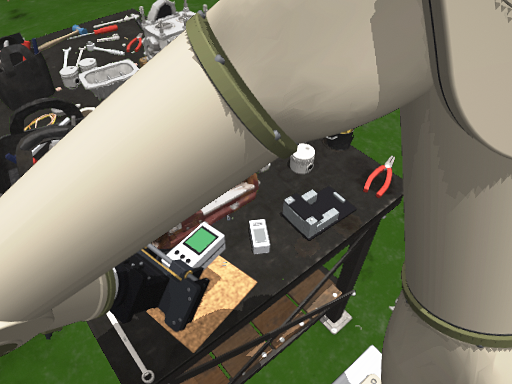

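Screen up in the scene view: green screen at (200,238), buttons at (180,255). Lowering.

Call:
arm_command:
  commands:
    - [20, [0.005, 0, 0.0045], [0, 0, 0]]
    - [20, [0.013, 0, 0.0117], [0, 0, 0]]
    - [20, [0.022, 0, 0.0197], [0, 0, 0]]
    - [20, [0.031, 0, 0.0277], [0, 0, 0]]
    - [20, [0.04, 0, 0.0357], [0, 0, 0]]
    - [20, [0.048, 0, 0.0428], [0, 0, 0]]
    - [20, [0.054, 0, 0.0482], [0, 0, 0]]
    - [20, [0.059, 0, 0.0526], [0, 0, 0]]
    - [20, [0.062, 0.0005, 0.0553], [0, 0, 0]]
    - [20, [0.062, 0.0005, 0.0553], [0, 0, 0]]

```text
time: 21.4
ee_pos: [0.4172, 0.0965, 0.1139]
eef_rot: [0.573, 0.712, -0.255, 0.316]
ft_force: [-0.3, -0.1, -1.0]
width: 0.0498
```

Run:
```python
from plan import *
s,c=snap('side','d16')
print(s['time'],s['ee_pos'],s['ft_force'],s['torque'],s['width'],s['joint_positions'])
for h in (.02,.005,0):
    p,Rt=final(h,1);print(h,p,*delta(p,Rt,s))
```

```text
21.4 [0.4172 0.0965 0.1139] [-0.3448 -0.088  -0.9819] [1.3329 0.2259 0.0075] 0.04978951130222945 [ 0.0299  0.5554 -0.9178  2.0341  0.9961  1.5951 -1.1674]
0.02 [0.4171 0.097  0.0874] [0.02   0.0001 0.0174] [-0.001  -0.0039  0.0006]
0.005 [0.4171 0.097  0.0724] [0.0311 0.0001 0.0275] [-0.001  -0.0039  0.0006]
0 [0.4171 0.097  0.0674] [0.0349 0.0001 0.0308] [-0.001  -0.0039  0.0006]
```

View pics/d16.png

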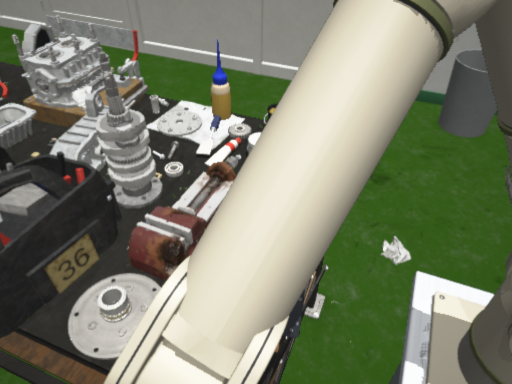

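Call:
arm_command:
  commands:
    - [20, [0.003, 0, 0.0026], [0, 0, 0]]
    - [20, [0.007, 0, 0.0062], [0, -0.001, 0]]
    - [20, [0.012, 0, 0.0106], [0, -0.002, 0]]
    - [20, [0.017, 0, 0.015], [0, -0.003, 0]]
    - [20, [0.021, 0, 0.0185], [0, -0.004, 0]]
    - [20, [0.025, 0, 0.022], [0, -0.004, 0]]
    - [20, [0.028, 0, 0.0247], [0, -0.004, 0]]
    - [20, [0.03, 0, 0.0265], [0, -0.004, 0]]
    - [20, [0.0311, 0, 0.0275], [0, -0.004, 0]]
    - [20, [0.0311, 0, 0.0275], [0, -0.004, 0]]

```text
time: 22.28
ee_pos: [0.4171, 0.097, 0.0729]
eef_rot: [0.573, 0.711, -0.256, 0.317]
ft_force: [-0.9, 0.9, -2.4]
width: 0.0493
```

Run:
```python
from plan import *
s,c=snap('wrist','w17');snap('scene','s17')
print(s['time'],s['ee_pos'],s['ft_force'],s['torque'],s['width'],s['joint_positions'])
for h in (.003,.001,0):
    p,Rt=final(h,1);print(h,p,*delta(p,Rt,s))
```

```text
22.2833 [0.4171 0.097  0.0729] [-0.9022  0.9033 -2.3835] [ 1.296   0.1751 -0.0263] 0.04927559030107737 [-0.0106  0.6425 -0.8738  2.0395  1.0497  1.571  -1.2419]
0.003 [0.4171 0.097  0.0704] [0.0019 0.     0.0017] [-0.0006  0.0002  0.0001]
0.001 [0.4171 0.097  0.0684] [0.0034 0.     0.003 ] [-0.0006  0.0002  0.0001]
0 [0.4171 0.097  0.0674] [0.0042 0.     0.0037] [-0.0006  0.0002  0.0001]
```

View pics/s17.png

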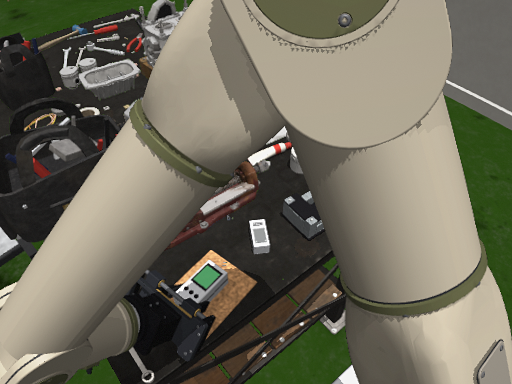

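Call:
arm_command:
  commands:
    - [20, [0.0008, 0, 0.0007], [0, 0, 0]]
    - [20, [0.0015, 0, 0.0013], [0, 0, 0]]
    - [20, [0.0022, 0, 0.002], [0, 0, 0]]
    - [20, [0.0028, 0, 0.0025], [0, 0, 0]]
    - [20, [0.0033, 0, 0.003], [0, 0, 0]]
    - [20, [0.0037, 0, 0.0033], [0, 0, 0]]
    - [20, [0.0037, 0, 0.0033], [0, 0, 0]]
    - [20, [0.004, 0, 0.0035], [0, 0, 0]]
    - [20, [0.004, 0, 0.0035], [0, 0, 0]]
    - [20, [0.004, 0, 0.0035], [0, 0, 0]]

```text
time: 23.22
ee_pos: [0.4172, 0.0971, 0.0679]
eef_rot: [0.573, 0.711, -0.256, 0.318]
ft_force: [-0.5, -0.0, -2.6]
width: 0.0499
```

Not in contact yet, so I'm continuing down in small steps.

Call:
arm_command:
  commands:
    - [20, [0.0004, 0, 0.0003], [0, 0, 0]]
    - [20, [0.0004, 0, 0.0003], [0, 0, 0]]
    - [20, [0.0008, 0, 0.0007], [0, 0, 0]]
    - [20, [0.0008, 0, 0.0007], [0, 0, 0]]
    - [20, [0.0011, 0, 0.001], [0, 0, 0]]
    - [20, [0.0011, 0, 0.001], [0, 0, 0]]
    - [20, [0.0011, 0, 0.001], [0, 0, 0]]
    - [20, [0.0011, 0, 0.001], [0, 0, 0]]
    - [20, [0.0011, 0, 0.001], [0, 0, 0]]
    - [20, [0.0011, 0, 0.001], [0, 0, 0]]

```text
time: 24.05
ee_pos: [0.4171, 0.0971, 0.0664]
eef_rot: [0.573, 0.711, -0.256, 0.318]
ft_force: [0.7, 0.2, -1.6]
width: 0.0497
```

Run:
```python
from plan import *
s,c=snap('wrist','w18')
print(s['time'],s['ee_pos'],s['ft_force'],s['torque'],s['width'])
```

```text
24.05 [0.4171 0.0971 0.0664] [ 0.7417  0.219  -1.5522] [1.3323 0.2116 0.0059] 0.04965220108167963
```

View pics/w18.png

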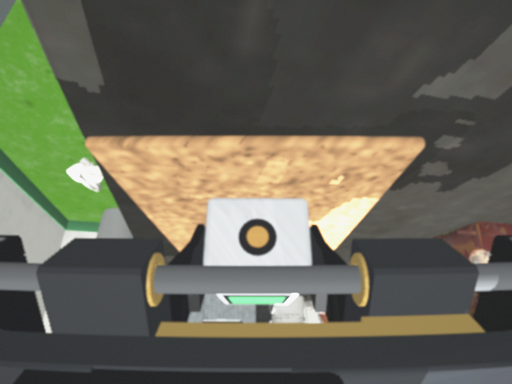

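Call:
arm_command:
  commands:
    - [20, [0.0004, 0, 0.0003], [0, 0, 0]]
    - [20, [0.0004, 0, 0.0003], [0, 0, 0]]
    - [20, [0.0008, 0, 0.0007], [0, 0, 0]]
    - [20, [0.0008, 0, 0.0007], [0, 0, 0]]
    - [20, [0.0011, 0, 0.001], [0, 0, 0]]
    - [20, [0.0011, 0, 0.001], [0, 0, 0]]
    - [20, [0.0011, 0, 0.001], [0, 0, 0]]
    - [20, [0.0011, 0, 0.001], [0, 0, 0]]
    - [20, [0.0011, 0, 0.001], [0, 0, 0]]
    - [20, [0.0011, 0, 0.001], [0, 0, 0]]

```text
time: 24.93
ee_pos: [0.4171, 0.0971, 0.0654]
eef_rot: [0.573, 0.711, -0.256, 0.318]
ft_force: [-2.1, 1.8, 4.9]
width: 0.0496
```

Contact at about 7 N. I'll ease the squeeze so it settles, then open.

Call:
arm_command:
  commands:
    - [20, [0, 0, 0], [0, 0, 0]]
    - [20, [0, 0, 0], [0, 0, 0]]
    - [20, [0, 0, 0], [0, 0, 0]]
    - [20, [0, 0, 0], [0, 0, 0]]
    - [57, [0, 0, 0], [0, 0, 0]]
    - [58, [0, 0, 0], [0, 0, 0]]
    - [59, [0, 0, 0], [0, 0, 0]]
    - [60, [0, 0, 0], [0, 0, 0]]
    - [62, [0, 0, 0], [0, 0, 0]]
    - [65, [0, 0, 0], [0, 0, 0]]
  squeeze: 8

```text
time: 25.77
ee_pos: [0.4172, 0.097, 0.0648]
eef_rot: [0.573, 0.711, -0.256, 0.318]
ft_force: [0.5, -0.7, -0.5]
width: 0.0546
```

Call:
arm_command:
  commands:
    - [75, [0, 0, 0], [0, 0, 0]]
    - [85, [0, 0, 0], [0, 0, 0]]
    - [100, [0, 0, 0], [0, 0, 0]]
    - [100, [0, 0, 0], [0, 0, 0]]
    - [100, [0, 0, 0], [0, 0, 0]]
    - [100, [0, 0, 0], [0, 0, 0]]
    - [100, [0, 0, 0], [0, 0, 0]]
    - [100, [0, 0, 0], [0, 0, 0]]
    - [100, [0, 0, 0], [0, 0, 0]]
    - [100, [0, 0, 0], [0, 0, 0]]

```text
time: 26.6
ee_pos: [0.4171, 0.097, 0.0649]
eef_rot: [0.573, 0.711, -0.256, 0.318]
ft_force: [0.9, -0.4, -0.1]
width: 0.087
```

Run:
```python
from plan import *
s,c=snap('wrist','w19')
print(s['time'],s['ee_pos'],s['ft_force'],s['torque'],s['width'])
```

```text
26.6 [0.4171 0.097  0.0649] [ 0.8658 -0.4131 -0.119 ] [ 0.8699  0.1037 -0.0317] 0.08696499509839088
```

View pics/w19.png

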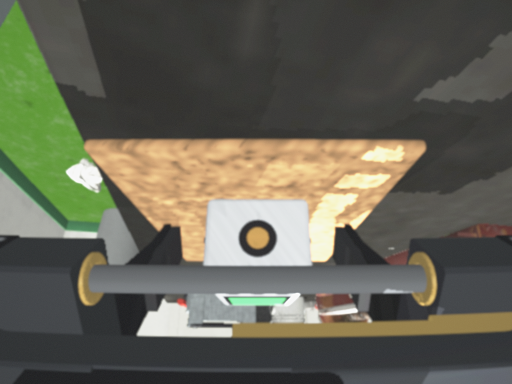

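Released without visible movement. Retracting along the tool axis, then up.

Call:
arm_command:
  commands:
    - [100, [0, 0, -0.006], [0, 0, 0]]
    - [100, [0, 0, -0.016], [0, 0, 0]]
    - [100, [0, 0, -0.03], [0, 0, 0]]
    - [100, [0, 0, -0.045], [0, 0, 0]]
    - [100, [0, 0, -0.06], [0, 0, 0]]
    - [100, [-0.01, 0, -0.08], [0, 0, 0]]
    - [100, [-0.03, 0, -0.1], [0, 0, 0]]
    - [100, [-0.055, 0, -0.12], [0, 0, 0]]
    - [100, [-0.08, 0, -0.14], [0, 0, 0]]
    - [100, [-0.1, 0, -0.15], [0, 0, 0]]

```text
time: 27.48
ee_pos: [0.4071, 0.1433, 0.2429]
eef_rot: [0.572, 0.712, -0.254, 0.318]
ft_force: [0.7, 0.2, -0.7]
width: 0.087
```

Call:
arm_command:
  commands:
    - [100, [-0.02, 0, 0], [0, 0.1, 0]]
    - [100, [-0.04, 0, 0], [0, 0.2, 0]]
    - [100, [-0.06, 0, 0], [0, 0.3, 0]]
    - [100, [-0.06, 0, 0], [0, 0.4, 0]]
    - [100, [-0.06, 0, 0], [0, 0.5, 0]]
    - [100, [-0.06, 0, 0], [0, 0.6, 0]]
    - [100, [-0.06, 0, 0], [0, 0.7, 0]]
    - [100, [-0.06, 0, 0], [0, 0.7, 0]]
    - [100, [-0.06, 0, 0], [0, 0.7, 0]]
    - [100, [-0.06, 0, 0], [0, 0.7, 0]]

```text
time: 28.32
ee_pos: [0.4157, 0.1029, 0.2843]
eef_rot: [0.625, 0.778, -0.045, 0.056]
ft_force: [-0.1, 0.2, -0.8]
width: 0.087
```

Run:
```python
from plan import *
s,c=snap('wrist','w20');snap('scene','s20')
print(s['time'],s['ee_pos'],s['ft_force'],s['width'])
```

```text
28.3167 [0.4157 0.1029 0.2843] [-0.0818  0.2049 -0.7593] 0.08698350609302748
```

View pics/w20.png

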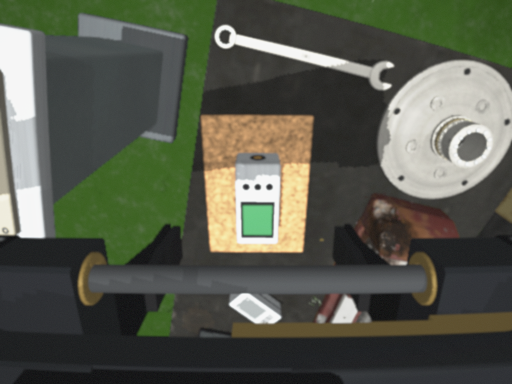

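View pics/s20.png

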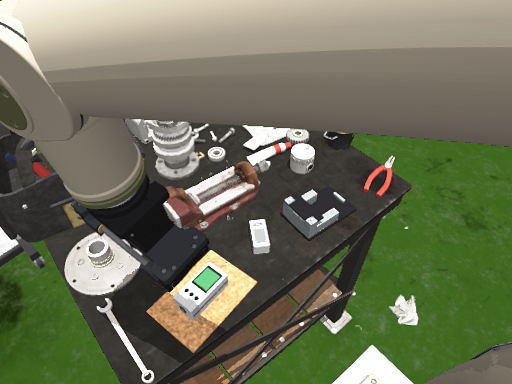

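The wrist view shows the meter screen up, top face (236–279, 178–243), on the pad (202,116), (313,116), (304,252), (210,252). Checking the numbers.

Run:
```python
from plan import *
st,c=load('w20')
P=onplane(c,[(201,116),(313,116),(305,252),(210,252)],.005,st)
q=onplane(c,[(236,178),(279,178),(277,243),(237,243)],.047,st)
print(P.mean(0),q.mean(0),'off',np.linalg.norm((P.mean(0)-q.mean(0))[:2]))
print('size',np.linalg.norm(q[0]-q[1]),np.linalg.norm(q[2]-q[1]))
ang=lambda a,b:np.degrees(np.arctan2(*(b-a)[:2]))
print(ang(q[2],q[1]),ang(q[3],q[0]),'pad',ang(P[2],P[1]),ang(P[3],P[0]))
c=load('s20')[1];print('piston now',onplane(c,[(303,149)],.054))
s=read_state();print(s['time'],s['joint_vel'].round(3))
close_job()
```

```text
[0.4318 0.0288 0.005 ] [0.4335 0.0214 0.047 ] off 0.0076233036728399
size 0.047190861069671936 0.08549270504037314
-12.533333125046795 -11.59337345925475 pad -13.356047500424408 -11.931872650531341
piston now [[ 0.587  -0.4015  0.054 ]]
28.4167 [ 0.     0.002  0.008  0.002 -0.011 -0.006  0.011]
the job is handed in; nothing more can be done
```

Run:
```python
from plan import *
M=np.array([.432,.028,0]);
f=lambda a,b,z:M+a*xp+b*yp+[0,0,z]
pts=[f(a,b,z) for z in(.047,.005) for a,b in((-.025,.052),(.025,.052),(.025,-.052),(-.025,-.052))]
for n,o,sz in(('w20',(190,100),170),('s20',(140,240),130)):
    st,c=load(n);print(n,proj(c,pts,st).round(0).tolist())
    cv2.imwrite('pics/%sc.png'%n,cv2.resize(c['pixels'][o[1]:o[1]+sz,o[0]:o[0]+sz,::-1],None,fx=3.5,fy=3.5,interpolation=cv2.INTER_CUBIC))
```

```text
w20 [[234.0, 164.0], [281.0, 164.0], [278.0, 245.0], [237.0, 245.0], [237.0, 152.0], [278.0, 152.0], [276.0, 227.0], [238.0, 226.0]]
s20 [[190.0, 311.0], [171.0, 296.0], [209.0, 260.0], [227.0, 273.0], [193.0, 321.0], [175.0, 306.0], [210.0, 271.0], [228.0, 284.0]]
```

View pics/w20c.png

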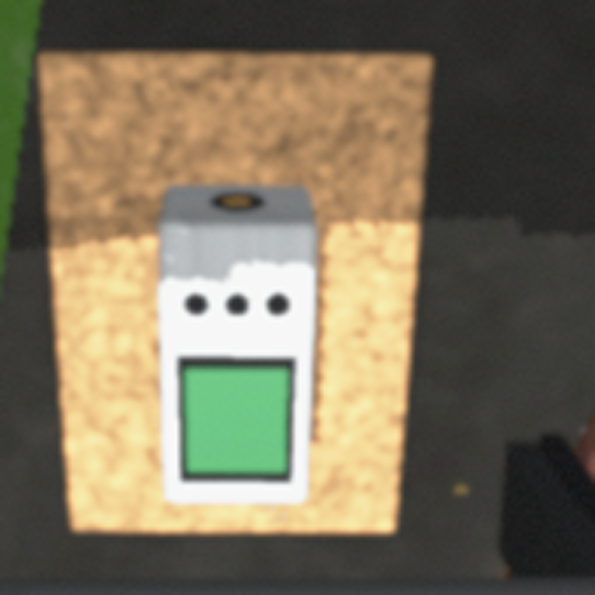

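View pics/s20c.png

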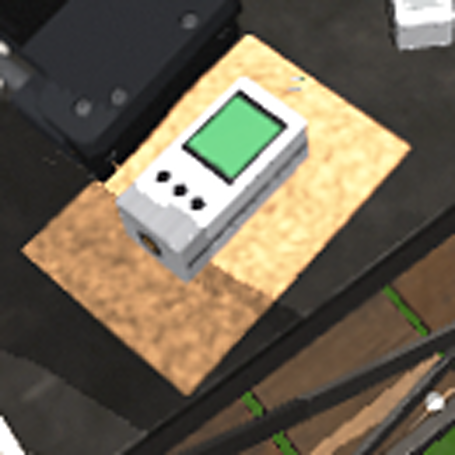

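I took the meter out of the insert, turned it over and laid it screen up on the cork pad. I then let go, backed the gripper off and handed the job in at 28.4 s.

**What I did:** I lifted the free end by about 0.14 rad while the lip end was still under the lip, then drew the meter out and raised it. I stood it on end on the pad, gripped it again from the screen side, and laid it flat before releasing it.

**Last checks:**
- **Centre:** about 8 mm from the pad's centre by the last measurement, and nearer 2 mm once the reading below is corrected (limit 35 mm).
- **Long side:** within about 1° of the pad's long side.
- **Piston:** checked at one scene-view point only, where the picture still shows it; it had not visibly moved.
- **Gripper:** clear of everything, with no contact force beyond noise and the arm nearly still.

**One check disagreed:** the meter's length measured 85 mm instead of 104 mm. I handed in before resolving this. In an enlarged crop afterwards, I had taken a shadow line at row 178 for the meter's end edge. The real edge is near row 163, where a flat meter of the right size should show it (row 164), and the other view also shows it lying flat.

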